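Fish the sediment screen out of the brush-washing jar

ROBOT

A 6-joint arm with a two-finger parallel gripper is mounted at the origin on the work surface. World frame = base frame: x ahead of the robot, y to its left, z up, the work surface at z = 0. Lengths are in m, angles in rad, forces in N, time in s.
With the tool pointing down it reaches from about 0.425 to 0.925 m from the base axis. Payload 12.5 kg.
Tool frame: the origin (TCP) lies on the centre line of the jaws, within the pads' length; the fingertips stand 25 mm ahead of it and the grasp point (between the pads) lies 6 mm ahead of it; z points along the fingers, y is the direction in which the jaws open and shut (so a half turn about z gives the same grasp; the last joint's range is limited). The gripper opens to 85 mm and grips with 20 to 120 N. Pads are 22 mm wide; open, the fingers measure 114 mm over their backs; the gripper's body (76 mm by 85 mm) begins 54 mm behind the grasp point. The pads swing forward as they close: fully open they stand 13 mm farther back than shut.
Start: joints at [-1.231, 0.491, 1.559, -0, 1.092, -0.106], TCP at [0.27, -0.564, 0.256] pointing down, gripper open.
Joint ranges: [-3.1, 3.1], [-0.84, 2.19], [0.05, 2.79], [-1.13, 4.28], [0.06, 2.93], [-2.69, 2.69]. Speed limits (rad/s): [2.22, 2.22, 2.79, 3.14, 3.14, 3.14].

INTERFACE

Orientations are given as a unit quaternion [w, x, y, z].
In Python, from plant import sense, capture, finish_job, regions_of, landmark_of gives the robot as it stands.
- The arm moves only by the tool move_arm, never from a script. Its arguments are lists of equal length, an entry for each row: "xyz": the shift along the tool's x, y, z in m, a list of three; "dr": the turn, a rotation vector about the tool's x, y, z in rad, a list of three; "claw": the gripper's target within -1 to 1 (shut at 1, half-way at 0, fully open at -1). A call has 1 to 10 rows; each row shifts and turns the commanded pose from where the row before left it, along the tool's axes as they then stand; what a row does not reach is not made up. A row lasts 1/12 s, in which the tool goes at most 41.7 mm and 7.16 degrees, less where a joint would pass 70% of its speed; a pose out of reach is approached as far as the arm can. A call is refused whole if a number of a shift passes 0.0417 or a number of a turn 0.125, either way. A call with a gripper value outside its range is refused whole. The fingers move at their own pace and stop on an object; "squeeze" is the grip in N (left out, the last holds). Time passes only in rows, so rows that do not move let the fingers close. It gives the time, the measured TCP pose, the force and the opening at its end, in the units of the state.
- sense(): the state, without advancing time (a new reading comes with each control period).
- capture(name): name is "scene" or "top" or "wrist"; returns a dict with "pixels" (400x640x3 uint8, blue, green, red), "vertical_fov" (degrees; the focal length in pixels is half the picture's height over the tangent of half this angle, whatever the lens; pixels are square), "cx", "cy" (the principal point, pixels), "rvec" (rotation vector, rad) and "tvec" (3), from world to camera coordinates, as OpenCV has them; the wrist camera has in their place "T_tool_cam" (4x4, takes a point from camera to tool coordinates, whose origin is the TCP and whose axes are the flange's). Camera axes: x right, y down, z forward; pixel columns grow to the right and rows downward; lengths in m; the calibration is good to about 2 mm. The wrist camera is an equidistant fisheye: a pixel r from the principal point sees the ray r / f radians off the axis. A picture is of the moment at which its call begins: read the wrist's pose just before it. There is no depth.
- finish_job(): hands the job in, once; it reports no verdict.
Trained networks look in the newest picture that a camera, given by its name, has taken for a name from the list of things; names that differ only in an ending like _2 or _b are one class to them, and where a whole thing is asked for, a point or a joint stands for the part that bears it (a point fixed in the world has none). Each returns a list of dicts, best first, with "conf" (0 to 1); they miss things now and then, are a little off and sometimes report something else, mostly with a low value. They report only what shows in the picture. A call takes as long as a camera call.
- regions_of(thing, camera): "pixels" (400x640 bool, what is visible of it).
- landmark_of(thing, camera): "at" ([x, y, z] in m, in world coordinates, good to about 4 mm: a listed point, or the origin of a listed thing).
The state is a dict: "clock": time; "joints": joint angles; "qvel": joint speeds; "tau": joint torques, N m; "ee_pos": TCP position; "tcp_rot": TCP orientation; "contact_force": force on the tool from outside, world axes, zero at the start; "moment": the same for the moment, N m; "gripper_width": finger opening in m.
Only numpy, scipy, OpenCV 4.12 (cv2) and the standard library are available. Lean on these libraries where they do the work, as an engineer would, in place of code of your own. Each camera call takes 0.05 s, during which the arm holds its last target. There are 200 camera calls.

TASK

Take the long hook from the brush rack, fish the sediment screen out of the deep glass brush-washing jar with it, and lay the screen flat and right way up in the drip tray beside the lid, set down gently and unhooked; then hang the hook back in its notch. The screen is fouled and springy: never touch it with the gripper, do not press or pull hard on it or knock the glass, and leave the lid and everything else where they are.

Things in the scene. Friction and masses are not known exactly. Their poses are not given: they have to be found in the camera images.
- picker: telescopic long hook, steel shaft with a J-shaped wire foot, 0.15 kg, hanging upright in the rack's notch by its collar (disc 24 mm across, 5 mm thick). Origin: centre of the collar's underside; z up, x the way the foot points. The foot's underside is 115 to 140 mm below: the draw of the shaft differs each time and is NOT measured; find it by touch. It does not slide under less than 40 N
- picker_grip (a point): middle of the hook's dark wooden handle to grip, 40 mm above the picker's origin, axes the same. Handle: 26 mm in x, 16 mm in y (grip across this), 60 mm high. Below the collar the shaft is 7 mm thick for 85 mm, then 5 mm wire. Foot: reaches 17.5 mm from the shaft's axis along +x, its tip turned up, 12 mm from foot's underside to tip's top; 10 mm free between shaft and tip
- rack: varnished wooden brush rack, fixed, 100 (x) by 240 (y) mm: a board on two end panels, its top 170 mm above the table, open below; base board 12 mm. Origin on the table under its centre, x away from the robot. Two fixed brushes stand in it 93 mm either side of the notch, 237 mm high
- rack_notch (a point): the hook's hanging place: in a notch 10 mm wide in the rack's front edge, at the top of the board (origin of the hung hook); axes as the rack's. Open to the rack's -x side, the edge 20 mm from this point; the notch ends 10 mm beyond it. Raise the hook a little to draw it out or bring it in along x
- jar: brush-washing jar, fixed: clear glass cylinder, bore 72 mm, outside 80 mm (84 at the rim), in a square plywood foot 116 mm wide. Origin on the table on the jar's axis, z up. Inner floor at z 16 mm, rim at z 131 mm
- screen: sediment screen on the floor of the jar: steel perforated disc, 66 mm across, 14 mm high, 0.10 to 0.17 kg. Origin: centre of its underside, z up; top of the disc at z 14 mm. Four spring clips on its rim, rub on the glass: drawn up at 30 to 50 mm/s it drags with about 3 to 7 N besides its weight (held still, the drag fades) until clear of the rim; free, they spread to 77 mm across
- screen_loop (a point): underside of the flat top of the screen's lifting loop, 28 mm above its origin, 14 mm above the disc. The loop is an upright arch of 4 mm wire in the screen's y-z plane, over its middle: 32 mm wide outside, flat top 16 mm long, top at z 32 mm. The hook goes under it along the screen's x, from either side
- tray: white enamel drip tray with a blue edge, fixed, 180 (x) by 270 (y) mm, floor at z 4 mm, lip at z 15 mm; origin on the table under its centre
- tray_free (a point): middle of the tray's free end, on its floor, 65 mm from its centre along -y: where the screen goes; axes as the tray's
- lid: the jar's dark steel screw lid, lying in the +y end of the tray, 86 mm across, 16 mm high; origin: centre of its underside. To be left alone
- tube_a: bystander: aluminium paint tube, 115 mm, lying
- tube_b: bystander: aluminium paint tube, 105 mm, lying
- palette_knife: bystander: palette knife, 200 mm, lying
- tape_roll: bystander: roll of paper tape, 90 mm across, 25 mm high, lying
- medium_jar: bystander: amber glass jar with a steel lid, 56 mm across, 70 mm high
- brush_pot: bystander: white stoneware pot of brushes, 80 mm across, 0.21 m high

How it is judged:
On the way, in this order (a step that is already met when the one before it is completed fails the run):
1. the screen hangs on the hook, drawn at least 30 mm up the jar (z of screen in the frame of jar above 0.046 m and contact force between picker and screen above 0.3 N), for 0.1 s.
2. the screen hangs on the hook, clear above the jar's rim (z of screen in the frame of jar above 0.132 m and contact force between picker and screen above 0.3 N), for 0.1 s.
At the end, for the whole second after the job is handed in: the screen lies flat (within 5 degrees) and right way up on the floor of the tray, within its lips and off the lid, unhooked and at rest; the hook hangs upright in its notch by its collar, within 9 mm of the notch's centre and 4 mm in height, at rest (x of screen in the frame of tray between -0.055 and 0.055 m and y of screen in the frame of tray between -0.1 and 0.03 m and z of screen in the frame of tray below 0.008 m and angle between each of screen, picker's own z axis and vertical below 0.08 rad and linear speed of screen below 0.02 m/s and horizontal distance between picker and rack_notch below 0.009 m and z of picker in the frame of rack_notch between -0.004 and 0.004 m and linear speed of picker below 0.03 m/s and contact force between picker and screen below 0.1 N); the robot touches nothing.
It fails at once if the hook presses or pulls on the screen with more than 25 N (contact force between picker and screen above 25 N).
It fails at once if the hook or the arm presses on the glass jar with more than 10 N (contact force between any of picker, the arm and jar above 10 N).
It fails at once if the gripper or arm touches the screen (contact force between the arm and screen above 0.5 N).
It fails at once if the screen is dropped (falls faster than 0.7 m/s) (linear speed of screen above 0.7 m/s).
It fails at once if the lid or another bystander is moved by more than 25 mm (distance of any of tube_a, tube_b, palette_knife, tape_roll, medium_jar, brush_pot, lid from where it was at the start of the episode above 0.025 m).
It also fails if it takes over 72 s, if anything falls off the work surface, if the arm or the gripper's body presses on something with over 40 N, if the wrist force passes 120 N, or if a joint passes its speed limit or range.

## Working session

There is one attempt and no reset: what is moved stays moved. The work goes in short steps, Python scripts to look and compute and a tool call to move; the robot and the scene stay as the last step left them, time stands still between calls to the robot, and variables do not carry over. Pictures are saved under pics/ and viewed, about 8 in all and at most 12, crops included, and the job is handed in when it is done.

Besides the shell and the picture viewer there is one more tool, called after "Emit:" by a JSON object that holds its "name" and its "arguments", one argument or row to a line. move_arm: Moves the arm, as the interface text tells. Its arguments: {"type":"object","properties":{"xyz":{"type":"array","items":{"type":"array","items":{"type":"number"}}},"dr":{"type":"array","items":{"type":"array","items":{"type":"number"}}},"claw":{"type":"array","items":{"type":"number"}},"squeeze":{"type":"number"}},"required":["xyz","dr","claw"]}

```bash
ls; mkdir -p pics; cat > h.py <<'E'
import numpy as np, cv2
from plant import sense, capture, finish_job, regions_of, landmark_of
from scipy.spatial.transform import Rotation as R
def quat(q): return R.from_quat([q[1],q[2],q[3],q[0]])
def ray(c,uv):
    f=200/np.tan(np.radians(c['vertical_fov'])/2)
    Rm=cv2.Rodrigues(np.array(c['rvec'],float))[0]; t=np.array(c['tvec'],float).ravel()
    d=Rm.T@np.array([(uv[0]-c['cx'])/f,(uv[1]-c['cy'])/f,1]); return -Rm.T@t,d/np.linalg.norm(d)
def at_z(c,uv,z):
    o,d=ray(c,uv); return o+d*(z-o[2])/d[2]
def proj(c,p):
    f=200/np.tan(np.radians(c['vertical_fov'])/2)
    Rm=cv2.Rodrigues(np.array(c['rvec'],float))[0]; q=Rm@np.array(p,float)+np.array(c['tvec'],float).ravel()
    return q[0]/q[2]*f+c['cx'],q[1]/q[2]*f+c['cy']
def st():
    s=sense(); print({k:np.round(s[k],4).tolist() for k in('clock','joints','ee_pos','tcp_rot','contact_force','moment','gripper_width')}); return s
E
python3 - <<'E'
from h import *
s=st(); print(quat(s['tcp_rot']).as_matrix().round(3))
for cam in('scene','top'):
    c=capture(cam); cv2.imwrite(f'pics/{cam}0.png',c['pixels']); np.save(f'pics/{cam}.npy',c,allow_pickle=True)
    print(cam,'cam pos',ray(c,(320,200))[0].round(3))
    for n in('picker','picker_grip','rack','rack_notch','jar','screen','screen_loop','tray','tray_free','lid','brush_pot','medium_jar','tape_roll','tube_a','palette_knife'):
        print(n,[(round(l['conf'],2),np.round(l['at'],4).tolist()) for l in landmark_of(n,cam)[:2]])
E
```

```text
pics
{'clock': 0.0, 'joints': [-1.2306, 0.4916, 1.5595, 0.0, 1.0917, -0.1056], 'ee_pos': [0.2694, -0.5637, 0.2557], 'tcp_rot': [-0.0006, 0.9753, 0.2211, -0.0001], 'contact_force': [-0.2324, 0.425, -0.1003], 'moment': [0.0417, 0.0206, 0.0101], 'gripper_width': 0.0852}
[[ 0.902  0.431 -0.   ]
 [ 0.431 -0.902  0.001]
 [ 0.    -0.001 -1.   ]]
scene cam pos [1.032 0.283 0.918]
picker [(0.8, [0.525, -0.2562, 0.1687])]
picker_grip [(0.46, [0.5248, -0.2603, 0.214])]
rack [(0.71, [0.554, -0.2593, -0.0008])]
rack_notch [(0.64, [0.5243, -0.2573, 0.1714]), (0.21, [0.7397, 0.0924, -0.0002])]
jar [(0.64, [0.5599, 0.0156, -0.0013]), (0.4, [0.5256, -0.2576, 0.2113])]
screen []
screen_loop []
tray [(0.61, [0.5366, 0.2229, 0.0044])]
tray_free [(0.72, [0.5385, 0.2257, 0.0028])]
lid [(0.6, [0.5455, 0.3671, 0.0016])]
brush_pot [(0.67, [0.5461, 0.5047, 0.0005]), (0.15, [0.5574, 0.0142, -0.0022])]
medium_jar [(0.85, [0.7173, -0.05, 0.004])]
tape_roll [(0.68, [0.7391, 0.0938, 0.0021])]
tube_a [(0.65, [0.3554, 0.2117, 0.0026]), (0.52, [0.3629, -0.2178, 0.0038])]
palette_knife [(0.75, [0.3729, -0.0071, 0.0028
[... 298 characters left out ...]
 0.0117, 0.0028])]
screen [(0.67, [0.5642, 0.0195, 0.0164])]
screen_loop [(0.82, [0.5671, 0.0145, 0.0429])]
tray [(0.69, [0.5415, 0.2921, 0.0034]), (0.24, [0.5645, 0.0147, 0.0442])]
tray_free [(0.57, [0.5375, 0.2247, 0.0065]), (0.16, [0.5656, 0.0175, 0.0436])]
lid [(0.87, [0.5502, 0.3722, 0.0014]), (0.46, [0.7354, 0.093, -0.0005])]
brush_pot [(0.89, [0.539, 0.5006, -0.002])]
medium_jar [(0.64, [0.7141, -0.0446, -0.0013]), (0.29, [0.543, 0.2921, -0.0009])]
tape_roll [(0.62, [0.7351, 0.0953, -0.0018]), (0.59, [0.5658, 0.0157, 0.042])]
tube_a [(0.77, [0.3534, 0.2119, -0.0009]), (0.49, [0.3635, -0.2156, -0.0033])]
palette_knife [(0.95, [0.372, -0.005, 0.0004]), (0.36, [0.5412, 0.5014, -0.0027])]
```

```bash
python3 - <<'E'
import cv2
a=cv2.imread('pics/top0.png'); b=cv2.imread('pics/scene0.png')
cv2.imwrite('pics/top0b.png',cv2.resize(a,(800,500)))
E
```

```text
(no output)
```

View pics/top0b.png

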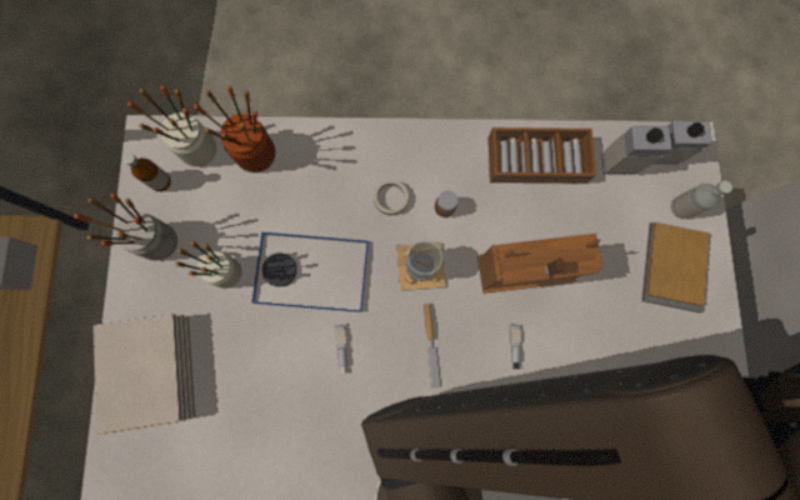

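View pics/scene0.png

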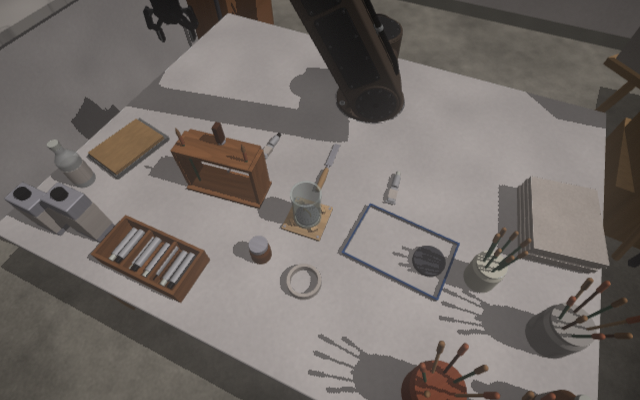

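Pictures 1–2: rack at (540,265) in the enlarged top view, slightly turned. The jar is at (424,262), the tray at (312,272) with the lid at its left end, and nothing tall stands between them. Next I need the yaws and the wrist camera geometry.

```bash
cat >> h.py <<'E'
def plan(dst,yaw,v=0.035,s=None,fast_yaw=0.12):
    """print rows from the measured pose to dst (x,y,z), tool x at world yaw, tool down; turn first"""
    s=s or sense(); M=quat(s['tcp_rot']).as_matrix(); y0=np.arctan2(M[1,0],M[0,0])
    dy=(yaw-y0+np.pi)%(2*np.pi)-np.pi
    d=np.array(dst)-s['ee_pos']; X=np.array([np.cos(yaw),np.sin(yaw),0]); Y=np.array([np.sin(yaw),-np.cos(yaw),0])
    t=np.array([d@X,d@Y,-d[2]])
    print('turn about tool z',round(-dy,4),'rows',int(np.ceil(abs(dy)/fast_yaw)),'| shift tool',t.round(4).tolist(),'rows',int(np.ceil(np.abs(t).max()/v)), '| tilt', np.degrees(np.arccos(-M[2,2])).round(2))
E
python3 - <<'E'
from h import *
s=sense()
c=capture('wrist'); print(np.round(c['T_tool_cam'],3).tolist(),c['vertical_fov'],c['cx'],c['cy'])
top=capture('top'); sc=capture('scene')
for n,cam,C,z in(('rack','top',top,.17),('tray','top',top,.012),('tray','scene',sc,.012),('rack','scene',sc,.17)):
    m=regions_of(n,cam)
    if not m: print(n,'none');continue
    px=np.argwhere(m[0]['pixels'])[:,::-1]
    P=np.array([at_z(C,p,z)[:2] for p in px],np.float32)
    r=cv2.minAreaRect(P); print(n,cam,m[0]['conf'],np.round(r[0],4),np.round(r[1],4),round(r[2],1))
u,v=map(int,proj(top,(.566,.015,.044))); u2,v2=map(int,proj(top,(.523,-.258,.21)))
k=[cv2.resize(top['pixels'][b-25:b+25,a-33:a+33],(400,300),interpolation=cv2.INTER_CUBIC) for a,b in((u,v),(u2,v2))]
u,v=map(int,proj(sc,(.525,-.258,.17)));k2=cv2.resize(sc['pixels'][v-60:v+60,u-80:u+80],(400,300),interpolation=cv2.INTER_CUBIC)
u,v=map(int,proj(sc,(.56,.015,.08)));k3=cv2.resize(sc['pixels'][v-36:v+36,u-48:u+48],(400,300),interpolation=cv2.INTER_CUBIC)
cv2.imwrite('pics/crop1.png',np.vstack([np.hstack(k),np.hstack([k2,k3])]))
plan((.525,-.258,.34),0.06)
E
```

```text
[[-0.0, -0.949, -0.314, 0.081], [1.0, -0.0, 0.0, -0.001], [-0.0, -0.314, 0.949, -0.118], [0.0, 0.0, 0.0, 1.0]] 65.70646984690485 314.1917582491128 199.70872084803761
rack top 0.82 [ 0.5392 -0.238 ] [0.1078 0.277 ] 6.5
tray top 0.81 [0.5433 0.2915] [0.2726 0.1824] 85.5
tray scene 0.96 [0.5458 0.294 ] [0.2721 0.1895] 85.2
rack scene 0.57 [ 0.5979 -0.2222] [0.1953 0.323 ] 7.9
turn about tool z 0.3858 rows 4 | shift tool [0.2734, -0.2901, -0.0837] rows 9 | tilt 0.01
```

View pics/crop1.png

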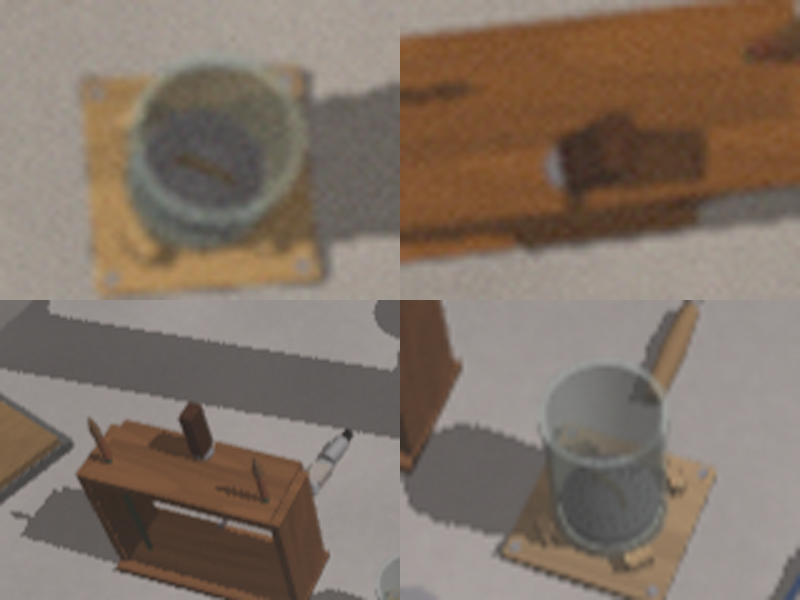

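Pictures 3: rack yaw is about +6.5°. The loop in the top crop runs from (175,160) to (230,182), so the screen's x is at about -22°. I'll look at the jar from above with the wrist camera first, then go to the rack.

Emit:
{"name": "move_arm", "arguments": {
  "xyz": [
    [0, 0, -0.02],
    [0, 0, -0.02],
    [0, 0, -0.02],
    [0, 0, -0.005]
  ],
  "dr": [
    [0, 0, 0.084],
    [0, 0, 0.084],
    [0, 0, 0.084],
    [0, 0, 0.084]
  ],
  "claw": [-1, -1, -1, -1]
}}

```text
clock: 2.28
ee_pos: [0.2698, -0.5645, 0.3246]
tcp_rot: [0.002, 0.999, 0.053, 0.001]
contact_force: [-0.0, 0.1, 0.4]
gripper_width: 0.0853
```

Emit:
{"name": "move_arm", "arguments": {
  "xyz": [
    [0.017, -0.034, 0],
    [0.017, -0.034, 0],
    [0.017, -0.034, 0],
    [0.017, -0.034, 0],
    [0.017, -0.034, 0],
    [0.017, -0.034, 0],
    [0.017, -0.034, 0],
    [0.017, -0.034, 0]
  ],
  "dr": [
    [0, 0, 0],
    [0, 0, 0],
    [0, 0, 0],
    [0, 0, 0],
    [0, 0, 0],
    [0, 0, 0],
    [0, 0, 0],
    [0, 0, 0]
  ],
  "claw": [-1, -1, -1, -1, -1, -1, -1, -1]
}}

```text
clock: 2.95
ee_pos: [0.375, -0.2769, 0.3215]
tcp_rot: [0.0, 0.999, 0.055, 0.0]
contact_force: [0.7, 0.7, 0.4]
gripper_width: 0.0856
```

Emit:
{"name": "move_arm", "arguments": {
  "xyz": [
    [0.017, -0.034, 0],
    [0.017, -0.034, 0],
    [0.017, -0.034, 0],
    [0.017, -0.034, 0],
    [0.017, -0.034, 0],
    [0.017, -0.034, 0],
    [0.017, -0.034, 0],
    [0.017, -0.034, 0],
    [0, 0, 0],
    [0, 0, 0]
  ],
  "dr": [
    [0, 0, 0],
    [0, 0, 0],
    [0, 0, 0],
    [0, 0, 0],
    [0, 0, 0],
    [0, 0, 0],
    [0, 0, 0],
    [0, 0, 0],
    [0, 0, 0],
    [0, 0, 0]
  ],
  "claw": [-1, -1, -1, -1, -1, -1, -1, -1, -1, -1]
}}

```text
clock: 3.78
ee_pos: [0.4805, 0.0082, 0.3212]
tcp_rot: [0.0, 0.998, 0.057, -0.0]
contact_force: [0.2, 0.1, 1.0]
gripper_width: 0.0855
```

```bash
cat >> h.py <<'E'
def wcap():
    s=sense(); c=capture('wrist'); T=np.eye(4); T[:3,:3]=quat(s['tcp_rot']).as_matrix(); T[:3,3]=s['ee_pos']
    c['T']=T@np.array(c['T_tool_cam']); c['f']=200/np.tan(np.radians(c['vertical_fov'])/2); return s,c
def wray(c,uv):
    d=np.array([uv[0]-c['cx'],uv[1]-c['cy']]); r=np.hypot(*d); th=r/c['f']
    v=np.array([*(d/max(r,1e-9)*np.sin(th)),np.cos(th)]); return c['T'][:3,3],c['T'][:3,:3]@v
def w_z(c,uv,z):
    o,d=wray(c,uv); return o+d*(z-o[2])/d[2]
def wproj(c,p):
    q=np.linalg.inv(c['T'])@np.array([*p,1]); r=np.hypot(q[0],q[1]); th=np.arctan2(r,q[2])
    return c['cx']+c['f']*th*q[0]/r, c['cy']+c['f']*th*q[1]/r
def marks(cam,*names):
    for n in names: print(n,[(round(l['conf'],2),np.round(l['at'],4).tolist()) for l in landmark_of(n,cam)[:2]])
E
python3 - <<'E'
from h import *
st(); s,c=wcap()
marks('wrist','screen_loop','screen','jar','rack_notch','picker_grip','tray_free')
u,v=map(int,wproj(c,(.566,.015,.046))); print(u,v)
a,b=max(u-60,0),max(v-45,0)
cv2.imwrite('pics/jar1.png',np.vstack([cv2.resize(c['pixels'][b:b+90,a:a+120],(480,360),interpolation=cv2.INTER_CUBIC),cv2.resize(c['pixels'],(480,300))[:240]]))
print(a,b)
E
```

```text
{'clock': 3.7833, 'joints': [-0.1204, 0.2152, 1.8085, -0.0001, 1.118, 1.3371], 'ee_pos': [0.4805, 0.0082, 0.3212], 'tcp_rot': [0.0, 0.9984, 0.0567, -0.0], 'contact_force': [0.198, 0.1089, 1.0236], 'moment': [-0.0498, -0.0181, -0.0185], 'gripper_width': 0.0855}
screen_loop [(0.88, [0.5618, 0.0124, 0.0447])]
screen [(0.55, [0.5635, 0.0124, 0.0212])]
jar [(0.28, [0.7139, -0.0469, 0.002])]
rack_notch [(0.59, [0.5248, -0.2613, 0.1675]), (0.4, [0.5428, 0.2264, 0.0045])]
picker_grip [(0.88, [0.5236, -0.2589, 0.2124])]
tray_free [(0.88, [0.54, 0.2309, 0.0023]), (0.59, [0.5402, 0.5051, -0.0027])]
317 96
257 51
```

View pics/jar1.png

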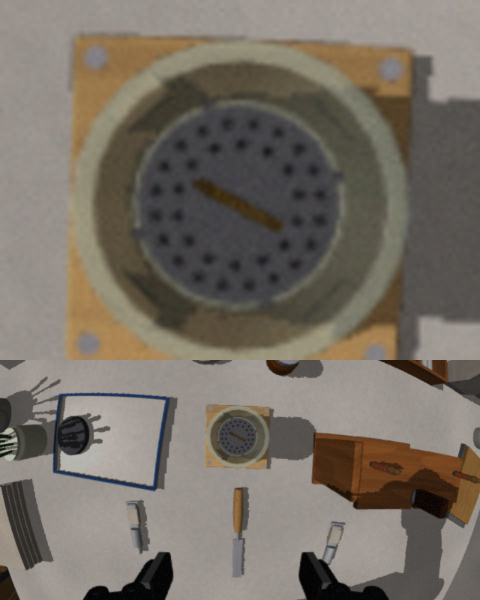

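Picture 4: the screen is centred at crop (239,203) and the loop runs from (196,184) to (280,228). I'll convert those to world positions.

```bash
python3 - <<'E'
from h import *
s,c=wcap()
P=[w_z(c,(257+a/4,51+b/4),z) for a,b,z in((196,184,.048),(280,228,.048),(238,206,.048),(239,203,.030),(243,207,.131))]
print(np.round(P,4)); d=P[0]-P[1]; print('len',np.linalg.norm(d),'loop dir',np.degrees(np.arctan2(d[1],d[0])),'screen x yaw',np.degrees(np.arctan2(d[1],d[0]))-90)
# loop colour segmentation
px=c['pixels'][85:120,295:340].astype(int); m=(px[...,2]-px[...,0]>25); q=np.argwhere(m)[:,::-1]+[295,85]
print(len(q)); W=np.array([w_z(c,p,.048)[:2] for p in q]); mu=W.mean(0); u,S,v=np.linalg.svd(W-mu); print(mu.round(4),v[0],np.degrees(np.arctan2(v[0][1],v[0][0])),S/np.sqrt(len(q)))
plan((.524,-.2585,.30),0.11)
E
```

```text
[[ 0.5635  0.0261  0.048 ]
 [ 0.5526 -0.0013  0.048 ]
 [ 0.558   0.0124  0.048 ]
 [ 0.559   0.0121  0.03  ]
 [ 0.5583  0.0119  0.131 ]]
len 0.029559085581695944 loop dir 68.20916534718447 screen x yaw -21.790834652815533
54
[0.5589 0.0155] [-0.37982655 -0.92505772] -112.32293926302181 [0.00820662 0.00084439]
turn about tool z -0.0017 rows 1 | shift tool [0.0146, 0.2675, 0.0214] rows 8 | tilt 0.01
```

Emit:
{"name": "move_arm", "arguments": {
  "xyz": [
    [0.002, 0.0335, 0.002],
    [0.002, 0.0335, 0.002],
    [0.002, 0.0335, 0.002],
    [0.002, 0.0335, 0.002],
    [0.002, 0.0335, 0.002],
    [0.002, 0.0335, 0.002],
    [0.002, 0.0335, 0.002],
    [0.001, 0.033, 0.002],
    [0, 0, 0],
    [0, 0, 0]
  ],
  "dr": [
    [0, 0, 0],
    [0, 0, 0],
    [0, 0, 0],
    [0, 0, 0],
    [0, 0, 0],
    [0, 0, 0],
    [0, 0, 0],
    [0, 0, 0],
    [0, 0, 0],
    [0, 0, 0]
  ],
  "claw": [-1, -1, -1, -1, -1, -1, -1, -1, -1, -1]
}}

```text
clock: 5.02
ee_pos: [0.524, -0.2595, 0.3046]
tcp_rot: [-0.0, 0.999, 0.053, -0.0]
contact_force: [-0.4, 1.2, -0.1]
gripper_width: 0.0857
```

```bash
python3 - <<'E'
from h import *
st(); s,c=wcap()
marks('wrist','picker','picker_grip','rack_notch','rack')
for n in('picker',):
    m=regions_of(n,'wrist')
    for r in m[:2]:
        q=np.argwhere(r['pixels'])[:,::-1]; print(n,r['conf'],len(q),q.min(0),q.max(0))
m=regions_of('rack','wrist')
for n in ('top','scene'): capture(n); marks(n,'picker_grip','rack_notch','picker')
u,v=map(int,wproj(c,(.524,-.2585,.22))); print(u,v)
a,b=max(u-100,0),min(max(v-75,0),250); print(a,b)
cv2.imwrite('pics/rack1.png',cv2.resize(c['pixels'][b:b+150,a:a+200],(800,600),interpolation=cv2.INTER_CUBIC))
E
```

```text
{'clock': 5.0167, 'joints': [-0.5727, 0.3886, 1.5965, -0.0, 1.1574, 0.8914], 'ee_pos': [0.524, -0.2595, 0.3046], 'tcp_rot': [-0.0003, 0.9986, 0.0533, -0.0004], 'contact_force': [-0.4229, 1.2305, -0.0867], 'moment': [0.029, 0.0565, -0.0622], 'gripper_width': 0.0857}
picker [(0.95, [0.526, -0.2584, 0.1707])]
picker_grip [(0.63, [0.5254, -0.2578, 0.2125])]
rack_notch [(0.92, [0.526, -0.2601, 0.1683])]
rack []
picker 0.57 1413 [300 183] [326 241]
picker_grip [(0.65, [0.5217, -0.2611, 0.2111]), (0.25, [0.5255, -0.2539, 0.1691])]
rack_notch [(0.73, [0.5222, -0.2569, 0.1699])]
picker [(0.65, [0.5221, -0.26, 0.168]), (0.21, [0.5664, 0.0156, 0.0433])]
picker_grip [(0.65, [0.5239, -0.2608, 0.2115])]
rack_notch [(0.62, [0.5271, -0.2566, 0.1701])]
picker [(0.52, [0.5221, -0.254, 0.1675])]
314 217
214 142
```

View pics/rack1.png

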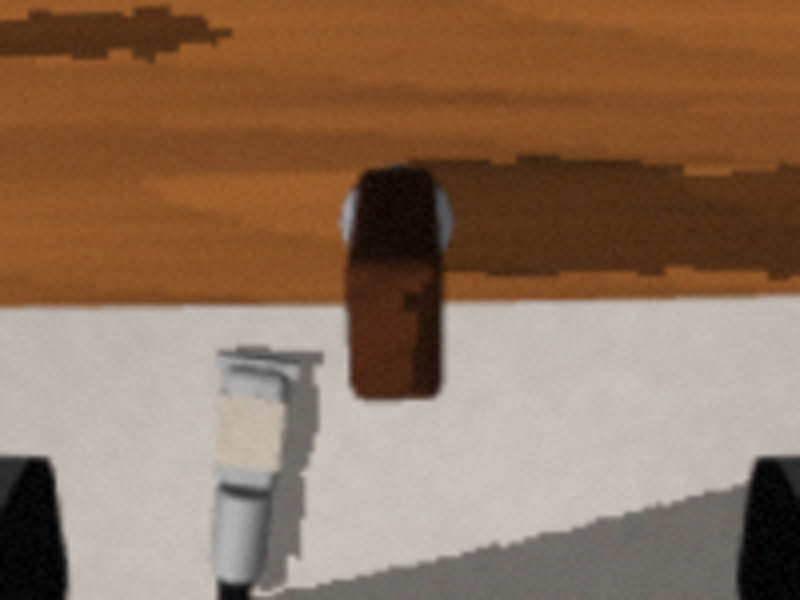

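```bash
python3 - <<'E'
from h import *
s,c=wcap()
P=np.array([w_z(c,(214+a/4,142+b/4),z) for a,b,z in((394,330,.24),(348,262,.24),(440,262,.24),(440,398,.24),(350,398,.24),(397,215,.17),(0,305,.17),(800,296,.17))])
print(P.round(4)); d=P[7]-P[6]; print('rack yaw',np.arctan2(d[0],-d[1]))
print('top sizes',np.linalg.norm(P[1]-P[2]),np.linalg.norm(P[2]-P[3]))
n=np.array([np.cos(.115),np.sin(.115)]); print('edge->handle along x',(P[0]-P[6])[:2]@n)
plan((*P[0][:2],.216),.115)
E
```

```text
[[ 0.5272 -0.2548  0.24  ]
 [ 0.538  -0.2464  0.24  ]
 [ 0.5395 -0.2607  0.24  ]
 [ 0.516  -0.2636  0.24  ]
 [ 0.5144 -0.2489  0.24  ]
 [ 0.5244 -0.2554  0.17  ]
 [ 0.4933 -0.1678  0.17  ]
 [ 0.5154 -0.3485  0.17  ]]
rack yaw 0.12136577128973537
top sizes 0.014442933939116127 0.023713491356057204
edge->handle along x 0.02369488079440374
turn about tool z -0.0052 rows 1 | shift tool [0.003, -0.0025, 0.0893] rows 3 | tilt 0.0
```

Picture 5: the handle's top face is centred at crop (394,330), with its edges along the tool axes and the collar behind at (397,215). Descend and grip.

Emit:
{"name": "move_arm", "arguments": {
  "xyz": [
    [0.002, -0.0025, 0.02],
    [0, 0, 0.025],
    [0, 0, 0.022],
    [0, 0, 0.015],
    [0, 0, 0.0065],
    [0, 0, 0]
  ],
  "dr": [
    [0, 0, -0.01],
    [0, 0, 0],
    [0, 0, 0],
    [0, 0, 0],
    [0, 0, 0],
    [0, 0, 0]
  ],
  "claw": [-1, -1, -1, -1, -1, -0.4],
  "squeeze": 25
}}

```text
clock: 6.32
ee_pos: [0.5259, -0.2548, 0.2155]
tcp_rot: [-0.001, 0.998, 0.06, -0.001]
contact_force: [0.9, -0.4, -0.1]
gripper_width: 0.0757
```

Emit:
{"name": "move_arm", "arguments": {
  "xyz": [
    [0, 0, 0],
    [0, 0, 0],
    [0, 0, 0],
    [0, 0, 0],
    [0, 0, 0],
    [0, 0, 0]
  ],
  "dr": [
    [0, 0, 0],
    [0, 0, 0],
    [0, 0, 0],
    [0, 0, 0],
    [0, 0, 0],
    [0, 0, 0]
  ],
  "claw": [0.2, 0.4, 1, 1, 1, 1],
  "squeeze": 25
}}

```text
clock: 6.82
ee_pos: [0.5265, -0.2556, 0.2174]
tcp_rot: [0.001, 0.998, 0.06, 0.001]
contact_force: [0.7, -4.6, 0.5]
gripper_width: 0.0157
```

```bash
python3 - <<'E'
from h import *
st()
E
```

```text
{'clock': 6.8167, 'joints': [-0.5645, 0.4758, 1.7047, -0.001, 0.9589, 0.8869], 'ee_pos': [0.5265, -0.2556, 0.2174], 'tcp_rot': [0.001, 0.9982, 0.0599, 0.0007], 'contact_force': [0.7407, -4.5941, 0.5412], 'moment': [-0.8785, -0.068, 0.0312], 'gripper_width': 0.0157}
```

Emit:
{"name": "move_arm", "arguments": {
  "xyz": [
    [0, 0.0015, 0],
    [0, 0, 0],
    [0, 0, 0],
    [0, 0, 0]
  ],
  "dr": [
    [0, 0, 0],
    [0, 0, 0],
    [0, 0, 0],
    [0, 0, 0]
  ],
  "claw": [1, 1, 1, 1],
  "squeeze": 80
}}

```text
clock: 7.15
ee_pos: [0.5265, -0.2563, 0.2174]
tcp_rot: [-0.0, 0.998, 0.06, 0.0]
contact_force: [0.2, 1.3, 5.8]
gripper_width: 0.0154
```

```bash
python3 - <<'E'
from h import *
st()
E
```

```text
{'clock': 7.15, 'joints': [-0.5659, 0.4767, 1.703, 0.0006, 0.9612, 0.8848], 'ee_pos': [0.5265, -0.2563, 0.2174], 'tcp_rot': [-0.0, 0.9982, 0.0598, 0.0004], 'contact_force': [0.158, 1.3184, 5.7568], 'moment': [0.2886, 0.06, -0.0892], 'gripper_width': 0.0154}
```

Emit:
{"name": "move_arm", "arguments": {
  "xyz": [
    [0, 0, -0.004],
    [0, 0, -0.004],
    [0, 0, -0.004],
    [0, 0, 0],
    [-0.005, 0, 0],
    [-0.01, 0, 0],
    [-0.01, 0, 0],
    [0, 0, 0]
  ],
  "dr": [
    [0, 0, 0],
    [0, 0, 0],
    [0, 0, 0],
    [0, 0, 0],
    [0, 0, 0],
    [0, 0, 0],
    [0, 0, 0],
    [0, 0, 0]
  ],
  "claw": [1, 1, 1, 1, 1, 1, 1, 1]
}}

```text
clock: 7.82
ee_pos: [0.4995, -0.2594, 0.2287]
tcp_rot: [-0.0, 0.998, 0.06, -0.001]
contact_force: [0.3, -0.8, -1.4]
gripper_width: 0.0153
```

```bash
python3 - <<'E'
from h import *
st()
E
```

```text
{'clock': 7.8167, 'joints': [-0.5963, 0.4338, 1.7454, -0.0004, 0.9638, 0.8556], 'ee_pos': [0.4995, -0.2594, 0.2287], 'tcp_rot': [-0.0003, 0.9982, 0.0595, -0.0006], 'contact_force': [0.3404, -0.8359, -1.4368], 'moment': [0.0151, 0.0098, -0.0087], 'gripper_width': 0.0153}
```

Emit:
{"name": "move_arm", "arguments": {
  "xyz": [
    [-0.02, 0, 0],
    [-0.02, 0, 0],
    [0, 0, -0.03],
    [0, 0, -0.035],
    [0, 0, -0.035],
    [0, 0, -0.031],
    [0, 0, 0]
  ],
  "dr": [
    [0, 0, 0],
    [0, 0, 0],
    [0, 0, 0],
    [0, 0, 0.1],
    [0, 0, 0.1],
    [0, 0, 0.1],
    [0, 0, 0.1]
  ],
  "claw": [1, 1, 1, 1, 1, 1, 1]
}}

```text
clock: 8.4
ee_pos: [0.4625, -0.265, 0.366]
tcp_rot: [0.002, 0.99, -0.142, 0.004]
contact_force: [0.9, -0.2, -1.9]
gripper_width: 0.0151
```

Emit:
{"name": "move_arm", "arguments": {
  "xyz": [
    [0, 0, 0],
    [0, 0, 0],
    [0, 0, 0]
  ],
  "dr": [
    [0, 0, 0.104],
    [0, 0, 0],
    [0, 0, 0]
  ],
  "claw": [1, 1, 1]
}}

```text
clock: 8.65
ee_pos: [0.4615, -0.2642, 0.3597]
tcp_rot: [-0.0, 0.982, -0.19, -0.0]
contact_force: [-0.7, 0.4, -2.1]
gripper_width: 0.0149
```

```bash
python3 - <<'E'
from h import *
st(); plan((.5344,.0222,.36),-.384)
E
```

```text
{'clock': 8.65, 'joints': [-0.6441, 0.2631, 1.6362, -0.0, 1.2424, 1.308], 'ee_pos': [0.4615, -0.2642, 0.3597], 'tcp_rot': [-0.0, 0.9819, -0.1895, -0.0001], 'contact_force': [-0.7211, 0.4125, -2.0975], 'moment': [0.017, 0.0111, -0.0299], 'gripper_width': 0.0149}
turn about tool z 0.0027 rows 1 | shift tool [-0.0397, -0.2928, -0.0003] rows 9 | tilt 0.01
```

Emit:
{"name": "move_arm", "arguments": {
  "xyz": [
    [-0.0044, -0.02, 0],
    [-0.0044, -0.035, 0],
    [-0.0044, -0.035, 0],
    [-0.0044, -0.035, 0],
    [-0.0044, -0.035, 0],
    [-0.0044, -0.035, 0],
    [-0.0044, -0.035, 0],
    [-0.0044, -0.035, 0],
    [-0.0045, -0.0278, 0],
    [0, 0, 0]
  ],
  "dr": [
    [0, 0, 0.0027],
    [0, 0, 0],
    [0, 0, 0],
    [0, 0, 0],
    [0, 0, 0],
    [0, 0, 0],
    [0, 0, 0],
    [0, 0, 0],
    [0, 0, 0],
    [0, 0, 0]
  ],
  "claw": [1, 1, 1, 1, 1, 1, 1, 1, 1, 1]
}}

```text
clock: 9.48
ee_pos: [0.536, 0.0259, 0.3592]
tcp_rot: [-0.0, 0.982, -0.189, -0.0]
contact_force: [0.5, 0.1, -2.2]
gripper_width: 0.0156
```

```bash
python3 - <<'E'
from h import *
s=st(); s,c=wcap(); marks('wrist','picker','screen_loop','screen')
sc=capture('scene'); marks('scene','picker','picker_grip')
u,v=map(int,wproj(c,(.5585,.0125,.046))); a,b=max(u-80,0),min(max(v-50,0),280); print('w',a,b)
e=s['ee_pos']; u,v=map(int,proj(sc,(e[0],e[1],.24))); a2,b2=u-60,v-70; print('s',a2,b2)
for z in(.17,.2,.24,.3125): print(z,np.round(proj(sc,(e[0],e[1],z)),1))
cv2.imwrite('pics/j2.png',np.vstack([cv2.resize(c['pixels'][b:b+120,a:a+160],(400,300),interpolation=cv2.INTER_CUBIC),cv2.resize(c['pixels'],(400,300))]))
i=cv2.imread('pics/j2.png'); k=cv2.resize(sc['pixels'][b2:b2+150,a2:a2+100],(400,600),interpolation=cv2.INTER_CUBIC)
cv2.imwrite('pics/j2.png',np.hstack([i,k]))
E
```

```text
{'clock': 9.4833, 'joints': [-0.0753, 0.2712, 1.6261, 0.0011, 1.245, 1.875], 'ee_pos': [0.536, 0.0259, 0.3592], 'tcp_rot': [-0.0005, 0.982, -0.1888, -0.0004], 'contact_force': [0.4506, 0.138, -2.1735], 'moment': [0.0067, -0.0214, -0.0019], 'gripper_width': 0.0156}
picker [(0.97, [0.5341, 0.0247, 0.3089])]
screen_loop [(0.58, [0.5608, 0.0122, 0.0462])]
screen [(0.72, [0.5623, 0.0146, 0.0169])]
picker [(0.57, [0.5326, 0.0238, 0.3108]), (0.54, [0.715, -0.0532, 0.0011])]
picker_grip [(0.63, [0.5332, 0.0179, 0.3509])]
w 237 89
s 251 91
0.17 [312.2 178.9]
0.2 [311.9 171.6]
0.24 [311.5 161.4]
0.3125 [310.6 140.6]
```

View pics/j2.png

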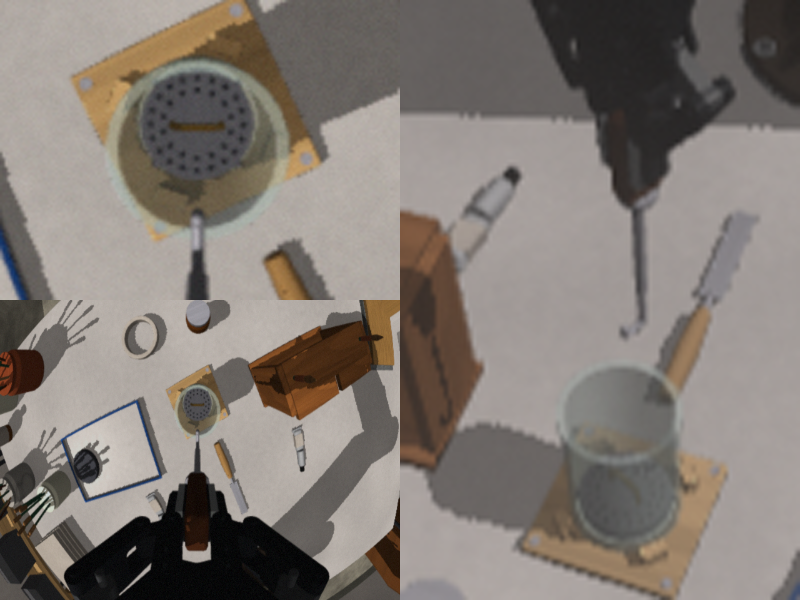

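Picture 6: the loop lies exactly horizontal in the wrist view at crop (170..222,127), and the hook foot at (197,212) points straight at it. The scene view shows the hook vertical with its foot at z≈0.19. I'll compute the tip-to-loop offset.

```bash
python3 - <<'E'
from h import *
s,c=wcap(); M=quat(s['tcp_rot']).as_matrix(); e=np.array(s['ee_pos']); print(e)
g=lambda a,b:(237+a/2.5,89+b/2.5)
for n,a,b,zs in(('loop',196,127,(.048,)),('loopL',170,127,(.048,)),('loopR',222,126,(.048,)),('disc',197,126,(.03,)),('tip end',197,210,(.19,.2)),('shaft@foot',197,245,(.19,))):
    for z in zs:
        P=w_z(c,g(a,b),z); print(n,z,P.round(4),'tool',(M.T@(P-e)).round(4))
x=g(197,245); 
m=regions_of('screen_loop','wrist'); 
if m:
    q=np.argwhere(m[0]['pixels'])[:,::-1]; print(m[0]['conf'],len(q),w_z(c,q.mean(0),.046).round(4))
m=regions_of('screen','wrist')
if m:
    q=np.argwhere(m[0]['pixels'])[:,::-1]; r=cv2.minEnclosingCircle(q.astype(np.float32)); print(m[0]['conf'],len(q),r,w_z(c,r[0],.03).round(4))
E
```

```text
[0.5353827  0.02098363 0.35978301]
loop 0.048 [0.5586 0.0106 0.048 ] tool [0.0254 0.0008 0.3118]
loopL 0.048 [0.5641 0.024  0.048 ] tool [ 0.0254 -0.0137  0.3118]
loopR 0.048 [ 0.5537 -0.003   0.048 ] tool [0.026  0.0152 0.3118]
disc 0.03 [0.5568 0.0106 0.03  ] tool [0.0237 0.0014 0.3298]
tip end 0.19 [0.5458 0.0161 0.19  ] tool [0.0114 0.0005 0.1698]
tip end 0.2 [0.548  0.0153 0.2   ] tool [0.0138 0.0005 0.1598]
shaft@foot 0.19 [0.5329 0.0214 0.19  ] tool [-0.0024  0.0006  0.1698]
0.94 1532 [0.5605 0.0161 0.046 ]
0.73 1350 ((220.0, 52.0), 30.88698959350586) [0.7332 0.0886 0.03  ]
```

```bash
python3 - <<'E'
from h import *
s,c=wcap(); M=quat(s['tcp_rot']).as_matrix(); e=np.array(s['ee_pos']); print(e, s['joints'])
I=c['pixels'].astype(int)
# loop: brownish pixels inside the disc
u,v=map(int,wproj(c,(.5585,.0125,.048))); sub=I[v-10:v+10,u-20:u+20]; m=sub[...,2]-sub[...,0]>20
q=np.argwhere(m)[:,::-1]+[u-20,v-10]; lab=q
W=np.array([w_z(c,p,.048) for p in q]); t=(W-e)@M; print('loop n',len(q),'tool mean',t.mean(0).round(4),'ext',t.min(0).round(4),t.max(0).round(4),'world mid',((W.min(0)+W.max(0))/2).round(4))
cv2.imwrite('pics/j3.png',np.vstack([cv2.resize(c['pixels'][v-20:v+55,u-50:u+50],(800,600),interpolation=cv2.INTER_CUBIC)])); print(u-50,v-20)
m=regions_of('picker','wrist')
if m:
    q=np.argwhere(m[0]['pixels'])[:,::-1]; print('picker',m[0]['conf'],len(q),q.min(0),q.max(0))
    top=q[q[:,1]==q[:,1].min()].mean(0)
    for z in(.185,.2,.21): print(z,((w_z(c,top,z)-e)@M).round(4))
marks('wrist','screen_loop','picker')
E
```

```text
[0.53544897 0.02132596 0.35983056] [-8.34427579e-02  2.69375859e-01  1.62702772e+00 -9.50575131e-05
  1.24507674e+00  1.87503802e+00]
loop n 60 tool mean [ 0.0241 -0.0036  0.3118] ext [ 0.0223 -0.0192  0.3118] [0.0266 0.0114 0.3118] world mid [0.5602 0.0154 0.048 ]
264 120
picker 0.9 4127 [294 172] [333 333]
0.185 [0.0112 0.0008 0.1748]
0.2 [0.0148 0.0007 0.1598]
0.21 [0.0171 0.0006 0.1498]
screen_loop [(0.69, [0.56, 0.0109, 0.0431])]
picker [(0.83, [0.5391, 0.0242, 0.3134])]
```

View pics/j3.png

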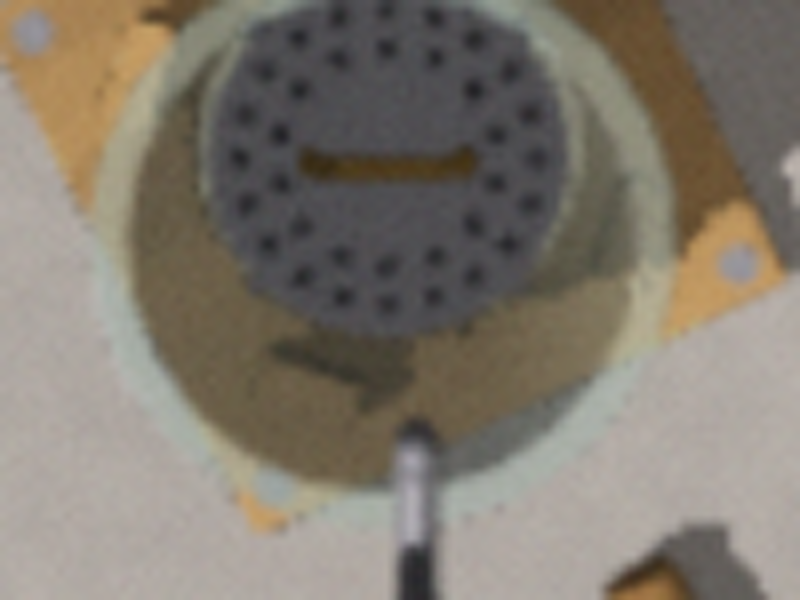

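Picture 7 (arm settled): the loop is at crop (390,163) and the hook line at x 415, so the tool needs -4 mm in y. After that, descend.

Emit:
{"name": "move_arm", "arguments": {
  "xyz": [
    [0.001, -0.004, 0],
    [0, 0, 0.01],
    [0, 0, 0.02],
    [0, 0, 0.02],
    [0, 0, 0.02],
    [0, 0, 0.01],
    [0, 0, 0],
    [0, 0, 0],
    [0, 0, 0]
  ],
  "dr": [
    [0, 0, 0],
    [0, 0, 0],
    [0, 0, 0],
    [0, 0, 0],
    [0, 0, 0],
    [0, 0, 0],
    [0, 0, 0],
    [0, 0, 0],
    [0, 0, 0]
  ],
  "claw": [1, 1, 1, 1, 1, 1, 1, 1, 1]
}}

```text
clock: 10.93
ee_pos: [0.5384, 0.0253, 0.2807]
tcp_rot: [-0.0, 0.981, -0.192, 0.001]
contact_force: [0.6, -0.2, -1.0]
gripper_width: 0.0151
```

```bash
python3 - <<'E'
from h import *
st(); s,c=wcap(); M=quat(s['tcp_rot']).as_matrix(); e=np.array(s['ee_pos'])
sc=capture('scene'); tp=capture('top')
u,v=map(int,wproj(c,(.559,.0157,.048))); A=cv2.resize(c['pixels'][v-30:v+70,u-67:u+67],(536,400),interpolation=cv2.INTER_CUBIC)
print('w',u-67,v-30)
a,b=map(int,proj(sc,(.559,.0157,.1))); B=cv2.resize(sc['pixels'][b-50:b+50,a-33:a+33],(264,400),interpolation=cv2.INTER_CUBIC); print('s',a-33,b-50)
cv2.imwrite('pics/j4.png',np.hstack([A,B]))
for z in(.1,.12,.14): print(z,np.round(proj(sc,(e[0],e[1],z)),1))
E
```

```text
{'clock': 10.9333, 'joints': [-0.0756, 0.3426, 1.7389, -0.0001, 1.0586, 1.8821], 'ee_pos': [0.5384, 0.0253, 0.2807], 'tcp_rot': [-0.0, 0.9814, -0.1922, 0.0007], 'contact_force': [0.571, -0.2322, -0.9749], 'moment': [0.0115, 0.0124, -0.0], 'gripper_width': 0.0151}
w 249 121
s 272 149
0.1 [312.3 194.9]
0.12 [312.1 190.7]
0.14 [311.9 186.3]
```

View pics/j4.png

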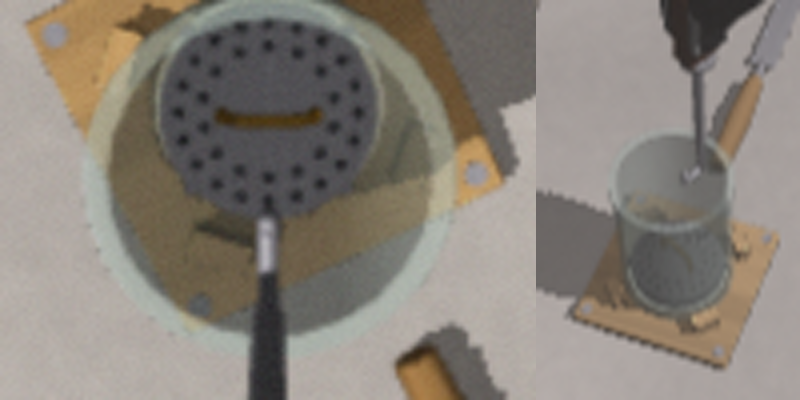

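Picture 8: hook line (267) and loop centre (269) agree to within about 1 mm. The foot is inside the rim and clear of the glass. I'll continue down.

Emit:
{"name": "move_arm", "arguments": {
  "xyz": [
    [0, 0.001, 0.01],
    [0, 0, 0.015],
    [0, 0, 0.015],
    [0, 0, 0.01],
    [0, 0, 0],
    [0, 0, 0]
  ],
  "dr": [
    [0, 0, 0],
    [0, 0, 0],
    [0, 0, 0],
    [0, 0, 0],
    [0, 0, 0],
    [0, 0, 0]
  ],
  "claw": [1, 1, 1, 1, 1, 1]
}}

```text
clock: 11.58
ee_pos: [0.5376, 0.0243, 0.2295]
tcp_rot: [0.0, 0.981, -0.192, -0.0]
contact_force: [-0.1, 0.0, -0.5]
gripper_width: 0.0149
```

```bash
python3 - <<'E'
from h import *
s,c=wcap(); s=st(); M=quat(s['tcp_rot']).as_matrix(); e=np.array(s['ee_pos'])
m=regions_of('picker','wrist')
q=np.argwhere(m[0]['pixels'])[:,::-1]; top=q[q[:,1]==q[:,1].min()].mean(0); print('tip px',m[0]['conf'],top)
for d in(.160,.167): print('tip z',e[2]-d+.012,((w_z(c,top,e[2]-d+.0)-e)@M).round(4))
u,v=map(int,wproj(c,(.559,.0157,.048)));print(u,v); I=c['pixels'].astype(int); sub=I[v-12:v+12,u-24:u+24]; k=(sub[...,2]-sub[...,0]>20)
q=np.argwhere(k)[:,::-1]+[u-24,v-12]; W=(np.array([w_z(c,p,.048) for p in q])-e)@M; print(len(q),W.mean(0).round(4),W.min(0).round(4),W.max(0).round(4))
marks('wrist','screen_loop')
E
```

```text
{'clock': 11.6333, 'joints': [-0.0775, 0.3986, 1.803, -0.0001, 0.9397, 1.8803], 'ee_pos': [0.5378, 0.0243, 0.2301], 'tcp_rot': [0.0, 0.9813, -0.1923, 0.0002], 'contact_force': [-0.1517, -0.1996, -1.6482], 'moment': [-0.016, -0.057, 0.0036], 'gripper_width': 0.0153}
tip px 0.88 [315. 172.]
tip z 0.0820891111497775 [ 1.45e-02 -1.00e-04  1.60e-01]
tip z 0.0750891111497775 [ 1.28e-02 -1.00e-04  1.67e-01]
315 158
124 [ 2.350e-02 -1.000e-04  1.821e-01] [ 0.0214 -0.0157  0.1821] [0.0264 0.0147 0.1821]
screen_loop [(0.72, [0.5605, 0.0144, 0.0466])]
```

Emit:
{"name": "move_arm", "arguments": {
  "xyz": [
    [0, 0, 0.004],
    [0, 0, 0.004],
    [0, 0, 0.004],
    [0, 0, 0.0],
    [0, 0, 0]
  ],
  "dr": [
    [0, 0, 0],
    [0, 0, 0],
    [0, 0, 0],
    [0, 0, 0],
    [0, 0, 0]
  ],
  "claw": [1, 1, 1, 1, 1]
}}

```text
clock: 12.15
ee_pos: [0.5375, 0.0244, 0.2175]
tcp_rot: [0.0, 0.981, -0.192, -0.0]
contact_force: [-0.8, 0.3, -1.1]
gripper_width: 0.015
```

Emit:
{"name": "move_arm", "arguments": {
  "xyz": [
    [0, 0, 0.001],
    [0, 0, 0.001],
    [0, 0, 0.001],
    [0, 0, 0]
  ],
  "dr": [
    [0, 0, 0],
    [0, 0, 0],
    [0, 0, 0],
    [0, 0, 0]
  ],
  "claw": [1, 1, 1, 1]
}}

```text
clock: 12.48
ee_pos: [0.5375, 0.0243, 0.2146]
tcp_rot: [0.0, 0.981, -0.192, -0.0]
contact_force: [-0.1, 0.1, -1.8]
gripper_width: 0.0152
```

Emit:
{"name": "move_arm", "arguments": {
  "xyz": [
    [0, 0, 0.001],
    [0, 0, 0.001],
    [0, 0, 0.001],
    [0, 0, 0]
  ],
  "dr": [
    [0, 0, 0],
    [0, 0, 0],
    [0, 0, 0],
    [0, 0, 0]
  ],
  "claw": [1, 1, 1, 1]
}}

```text
clock: 12.82
ee_pos: [0.5375, 0.0244, 0.2116]
tcp_rot: [0.0, 0.981, -0.192, -0.0]
contact_force: [0.1, 0.2, -1.4]
gripper_width: 0.0151
```

Emit:
{"name": "move_arm", "arguments": {
  "xyz": [
    [0, 0, 0.001],
    [0, 0, 0.001],
    [0, 0, 0.001],
    [0, 0, 0]
  ],
  "dr": [
    [0, 0, 0],
    [0, 0, 0],
    [0, 0, 0],
    [0, 0, 0]
  ],
  "claw": [1, 1, 1, 1]
}}

```text
clock: 13.15
ee_pos: [0.5375, 0.0244, 0.2086]
tcp_rot: [0.0, 0.981, -0.192, -0.0]
contact_force: [-0.1, 0.1, -1.9]
gripper_width: 0.0151
```

Emit:
{"name": "move_arm", "arguments": {
  "xyz": [
    [0, 0, 0.001],
    [0, 0, 0.001],
    [0, 0, 0.0005],
    [0, 0, 0]
  ],
  "dr": [
    [0, 0, 0],
    [0, 0, 0],
    [0, 0, 0],
    [0, 0, 0]
  ],
  "claw": [1, 1, 1, 1]
}}

```text
clock: 13.48
ee_pos: [0.5375, 0.0244, 0.2061]
tcp_rot: [0.0, 0.981, -0.192, -0.0]
contact_force: [0.0, 0.3, -1.1]
gripper_width: 0.0152
```

Emit:
{"name": "move_arm", "arguments": {
  "xyz": [
    [0, 0, 0.001],
    [0, 0, 0.001],
    [0, 0, 0.0005],
    [0, 0, 0]
  ],
  "dr": [
    [0, 0, 0],
    [0, 0, 0],
    [0, 0, 0],
    [0, 0, 0]
  ],
  "claw": [1, 1, 1, 1]
}}

```text
clock: 13.82
ee_pos: [0.5375, 0.0244, 0.2036]
tcp_rot: [0.0, 0.981, -0.192, -0.0]
contact_force: [-0.2, -0.6, -1.8]
gripper_width: 0.0151
```

Emit:
{"name": "move_arm", "arguments": {
  "xyz": [
    [0, 0, 0.001],
    [0, 0, 0.001],
    [0, 0, 0.0005],
    [0, 0, 0]
  ],
  "dr": [
    [0, 0, 0],
    [0, 0, 0],
    [0, 0, 0],
    [0, 0, 0]
  ],
  "claw": [1, 1, 1, 1]
}}

```text
clock: 14.15
ee_pos: [0.5375, 0.0243, 0.2011]
tcp_rot: [0.0, 0.981, -0.192, -0.0]
contact_force: [-0.3, -0.0, -1.1]
gripper_width: 0.0152
```

Emit:
{"name": "move_arm", "arguments": {
  "xyz": [
    [0, 0, 0.001],
    [0, 0, 0.001],
    [0, 0, 0.0005],
    [0, 0, 0]
  ],
  "dr": [
    [0, 0, 0],
    [0, 0, 0],
    [0, 0, 0],
    [0, 0, 0]
  ],
  "claw": [1, 1, 1, 1]
}}

```text
clock: 14.48
ee_pos: [0.5376, 0.0243, 0.1987]
tcp_rot: [0.0, 0.981, -0.192, -0.0]
contact_force: [-0.3, 0.0, -1.5]
gripper_width: 0.0153
```

Emit:
{"name": "move_arm", "arguments": {
  "xyz": [
    [0, 0, 0.001],
    [0, 0, 0.001],
    [0, 0, 0.0005],
    [0, 0, 0]
  ],
  "dr": [
    [0, 0, 0],
    [0, 0, 0],
    [0, 0, 0],
    [0, 0, 0]
  ],
  "claw": [1, 1, 1, 1]
}}

```text
clock: 14.82
ee_pos: [0.5375, 0.0244, 0.1962]
tcp_rot: [0.0, 0.981, -0.192, -0.0]
contact_force: [0.3, -0.2, -0.5]
gripper_width: 0.0148
```

Emit:
{"name": "move_arm", "arguments": {
  "xyz": [
    [0, 0, 0.001],
    [0, 0, 0.001],
    [0, 0, 0.0],
    [0, 0, 0]
  ],
  "dr": [
    [0, 0, 0],
    [0, 0, 0],
    [0, 0, 0],
    [0, 0, 0]
  ],
  "claw": [1, 1, 1, 1]
}}

```text
clock: 15.15
ee_pos: [0.5379, 0.0243, 0.1957]
tcp_rot: [-0.0, 0.981, -0.192, 0.001]
contact_force: [-3.3, -0.2, 14.1]
gripper_width: 0.015
```

```bash
python3 - <<'E'
from h import *
st()
s,c=wcap(); sc=capture('scene'); tp=capture('top')
u,v=map(int,wproj(c,(.559,.0157,.048))); A=cv2.resize(c['pixels'][v-30:v+70,u-67:u+67],(536,400),interpolation=cv2.INTER_CUBIC)
a,b=map(int,proj(sc,(.559,.0157,.07))); B=cv2.resize(sc['pixels'][b-33:b+34,a-22:a+22],(264,400),interpolation=cv2.INTER_CUBIC); print('s',a-22,b-33)
print('w',u-67,v-30)
cv2.imwrite('pics/j5.png',np.hstack([A,B]))
E
```

```text
{'clock': 15.15, 'joints': [-0.0774, 0.4421, 1.8409, -0.0002, 0.8567, 1.8803], 'ee_pos': [0.5379, 0.0243, 0.1957], 'tcp_rot': [-0.0, 0.9814, -0.1922, 0.0009], 'contact_force': [-3.326, -0.2459, 14.1495], 'moment': [0.036, 0.8348, -0.0239], 'gripper_width': 0.015}
s 284 172
w 248 136
```

View pics/j5.png

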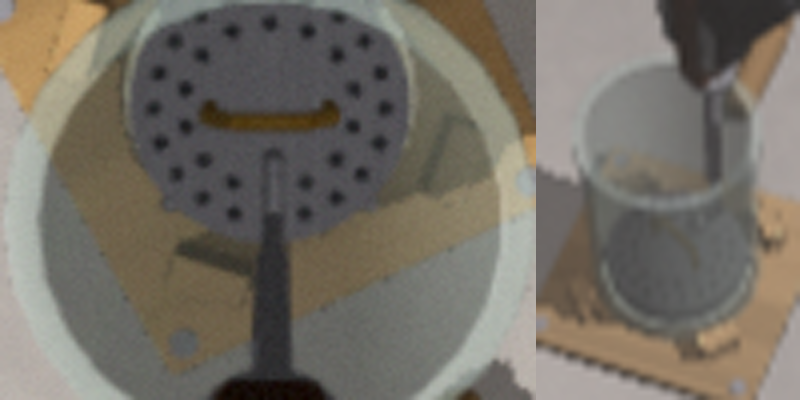

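Picture 9: the foot rests on the disc (14 N, contact at TCP z≈0.196), with the tip at crop (274,150) just before the loop at (270,121). I'll raise it clear of the disc and compute how far to advance.

Emit:
{"name": "move_arm", "arguments": {
  "xyz": [
    [0, 0, -0.0015],
    [0, 0, -0.0012],
    [0, 0, 0],
    [0, 0, 0]
  ],
  "dr": [
    [0, 0, 0],
    [0, 0, 0],
    [0, 0, 0],
    [0, 0, 0]
  ],
  "claw": [1, 1, 1, 1]
}}

```text
clock: 15.63
ee_pos: [0.5375, 0.0243, 0.1968]
tcp_rot: [0.0, 0.981, -0.192, -0.0]
contact_force: [-0.1, 0.9, -1.2]
gripper_width: 0.0152
```

```bash
python3 - <<'E'
from h import *
s=st(); M=quat(s['tcp_rot']).as_matrix(); e=np.array(s['ee_pos']); s,c=wcap()
for n,a,b,z in(('tip',274,150,.043),('loopnear',270,131,.046),('loop',270,121,.048),('loopL',204,110,.046),('loopR',338,110,.046)):
    print(n,((w_z(c,(248+a/4,136+b/4),z)-e)@M).round(4))
E
```

```text
{'clock': 15.6333, 'joints': [-0.0775, 0.4406, 1.8395, -0.0001, 0.8615, 1.8803], 'ee_pos': [0.5375, 0.0243, 0.1968], 'tcp_rot': [0.0, 0.9813, -0.1923, -0.0], 'contact_force': [-0.0924, 0.9086, -1.2312], 'moment': [-0.0034, 0.0211, -0.0161], 'gripper_width': 0.0152}
tip [0.0148 0.0011 0.1538]
loopnear [0.0198 0.0002 0.1508]
loop [2.250e-02 1.000e-04 1.488e-01]
loopL [ 0.0246 -0.0144  0.1508]
loopR [0.0246 0.0152 0.1508]
```

Emit:
{"name": "move_arm", "arguments": {
  "xyz": [
    [0.002, 0, 0],
    [0.002, 0, 0],
    [0.002, 0, 0],
    [0.001, 0, 0],
    [0, 0, 0]
  ],
  "dr": [
    [0, 0, 0],
    [0, 0, 0],
    [0, 0, 0],
    [0, 0, 0],
    [0, 0, 0]
  ],
  "claw": [1, 1, 1, 1, 1]
}}

```text
clock: 16.1
ee_pos: [0.5443, 0.0216, 0.1969]
tcp_rot: [0.0, 0.981, -0.192, 0.0]
contact_force: [0.0, -0.7, -2.0]
gripper_width: 0.0152
```

Emit:
{"name": "move_arm", "arguments": {
  "xyz": [
    [0.001, 0, 0],
    [0.001, 0, 0],
    [0, 0, 0]
  ],
  "dr": [
    [0, 0, 0],
    [0, 0, 0],
    [0, 0, 0]
  ],
  "claw": [1, 1, 1]
}}

```text
clock: 16.35
ee_pos: [0.5461, 0.0209, 0.197]
tcp_rot: [0.0, 0.981, -0.192, 0.0]
contact_force: [-0.2, 0.0, -1.7]
gripper_width: 0.0152
```

Emit:
{"name": "move_arm", "arguments": {
  "xyz": [
    [0.001, 0, 0],
    [0.001, 0, 0],
    [0.001, 0, 0],
    [0, 0, 0]
  ],
  "dr": [
    [0, 0, 0],
    [0, 0, 0],
    [0, 0, 0],
    [0, 0, 0]
  ],
  "claw": [1, 1, 1, 1]
}}

```text
clock: 16.68
ee_pos: [0.5489, 0.0197, 0.197]
tcp_rot: [0.0, 0.981, -0.192, 0.0]
contact_force: [0.1, -0.2, -1.4]
gripper_width: 0.0152
```

```bash
python3 - <<'E'
from h import *
s=st()
E
```

```text
{'clock': 16.6833, 'joints': [-0.0843, 0.4545, 1.8129, -0.0001, 0.8741, 1.8736], 'ee_pos': [0.5489, 0.0197, 0.197], 'tcp_rot': [0.0, 0.9813, -0.1923, 0.0001], 'contact_force': [0.1132, -0.2272, -1.3513], 'moment': [0.0151, -0.0048, 0.0462], 'gripper_width': 0.0152}
```

Emit:
{"name": "move_arm", "arguments": {
  "xyz": [
    [0.001, 0, 0],
    [0.001, 0, 0],
    [0.001, 0, 0],
    [0, 0, 0]
  ],
  "dr": [
    [0, 0, 0],
    [0, 0, 0],
    [0, 0, 0],
    [0, 0, 0]
  ],
  "claw": [1, 1, 1, 1]
}}

```text
clock: 17.02
ee_pos: [0.5516, 0.0186, 0.197]
tcp_rot: [0.0, 0.981, -0.192, 0.0]
contact_force: [-0.9, 0.4, -2.8]
gripper_width: 0.0152
```

Emit:
{"name": "move_arm", "arguments": {
  "xyz": [
    [0.001, 0, 0],
    [0.001, 0, 0],
    [0, 0, 0]
  ],
  "dr": [
    [0, 0, 0],
    [0, 0, 0],
    [0, 0, 0]
  ],
  "claw": [1, 1, 1]
}}

```text
clock: 17.27
ee_pos: [0.5535, 0.0179, 0.197]
tcp_rot: [0.0, 0.981, -0.192, 0.0]
contact_force: [0.5, 0.9, -1.6]
gripper_width: 0.0153
```

```bash
python3 - <<'E'
from h import *
st(); s,c=wcap()
u,v=map(int,wproj(c,(.559,.0157,.048))); A=cv2.resize(c['pixels'][v-30:v+45,u-50:u+50],(800,600),interpolation=cv2.INTER_CUBIC)
print(u-50,v-30)
cv2.imwrite('pics/j6.png',A)
E
```

```text
{'clock': 17.2667, 'joints': [-0.087, 0.4603, 1.8019, -0.0002, 0.8793, 1.8709], 'ee_pos': [0.5535, 0.0179, 0.197], 'tcp_rot': [0.0, 0.9813, -0.1923, 0.0001], 'contact_force': [0.5196, 0.9059, -1.5712], 'moment': [-0.0426, -0.0397, 0.0352], 'gripper_width': 0.0153}
265 154
```

View pics/j6.png

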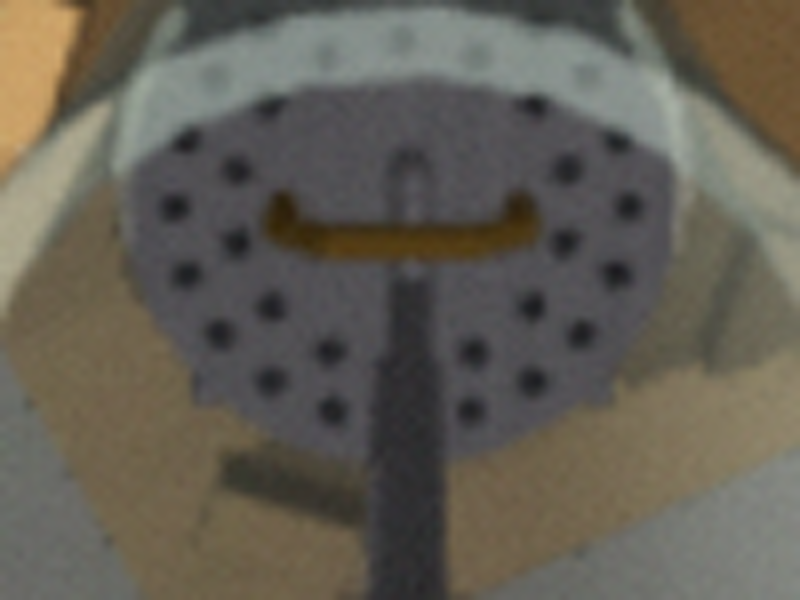

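Picture 10: the foot is under the loop and centred, with its tip at (408,155) beyond the loop bar at y≈240. Lifting slowly.

Emit:
{"name": "move_arm", "arguments": {
  "xyz": [
    [0, 0, -0.0015],
    [0, 0, -0.0015],
    [0, 0, -0.0015],
    [0, 0, -0.0015],
    [0, 0, -0.0015],
    [0, 0, -0.0015],
    [0, 0, -0.0015],
    [0, 0, -0.0015]
  ],
  "dr": [
    [0, 0, 0],
    [0, 0, 0],
    [0, 0, 0],
    [0, 0, 0],
    [0, 0, 0],
    [0, 0, 0],
    [0, 0, 0],
    [0, 0, 0]
  ],
  "claw": [1, 1, 1, 1, 1, 1, 1, 1]
}}

```text
clock: 17.98
ee_pos: [0.553, 0.018, 0.2087]
tcp_rot: [0.0, 0.981, -0.192, -0.0]
contact_force: [0.4, -0.3, -7.0]
gripper_width: 0.0155
```

Emit:
{"name": "move_arm", "arguments": {
  "xyz": [
    [0, 0, -0.002],
    [0, 0, -0.0025],
    [0, 0, -0.0025],
    [0, 0, -0.0025],
    [0, 0, -0.0025],
    [0, 0, -0.0025],
    [0, 0, -0.0025],
    [0, 0, -0.0025]
  ],
  "dr": [
    [0, 0, 0],
    [0, 0, 0],
    [0, 0, 0],
    [0, 0, 0],
    [0, 0, 0],
    [0, 0, 0],
    [0, 0, 0],
    [0, 0, 0]
  ],
  "claw": [1, 1, 1, 1, 1, 1, 1, 1]
}}

```text
clock: 18.65
ee_pos: [0.5533, 0.018, 0.2288]
tcp_rot: [0.0, 0.981, -0.192, 0.0]
contact_force: [-0.6, 0.5, -6.6]
gripper_width: 0.015
```

Emit:
{"name": "move_arm", "arguments": {
  "xyz": [
    [0, 0, -0.003],
    [0, 0, -0.003],
    [0, 0, -0.003],
    [0, 0, -0.003],
    [0, 0, -0.003],
    [0, 0, -0.003],
    [0, 0, -0.003],
    [0, 0, -0.003],
    [0, 0, -0.003]
  ],
  "dr": [
    [0, 0, 0],
    [0, 0, 0],
    [0, 0, 0],
    [0, 0, 0],
    [0, 0, 0],
    [0, 0, 0],
    [0, 0, 0],
    [0, 0, 0],
    [0, 0, 0]
  ],
  "claw": [1, 1, 1, 1, 1, 1, 1, 1, 1]
}}

```text
clock: 19.4
ee_pos: [0.5533, 0.018, 0.2558]
tcp_rot: [0.0, 0.981, -0.192, 0.0]
contact_force: [0.4, 0.6, -6.4]
gripper_width: 0.0152
```

Emit:
{"name": "move_arm", "arguments": {
  "xyz": [
    [0, 0, -0.003],
    [0, 0, -0.003],
    [0, 0, -0.003],
    [0, 0, -0.003],
    [0, 0, -0.003],
    [0, 0, -0.003],
    [0, 0, -0.003],
    [0, 0, -0.003],
    [0, 0, -0.003]
  ],
  "dr": [
    [0, 0, 0],
    [0, 0, 0],
    [0, 0, 0],
    [0, 0, 0],
    [0, 0, 0],
    [0, 0, 0],
    [0, 0, 0],
    [0, 0, 0],
    [0, 0, 0]
  ],
  "claw": [1, 1, 1, 1, 1, 1, 1, 1, 1]
}}

```text
clock: 20.15
ee_pos: [0.5533, 0.018, 0.2828]
tcp_rot: [0.0, 0.981, -0.192, 0.0]
contact_force: [0.3, -0.8, -7.0]
gripper_width: 0.015
```

```bash
python3 - <<'E'
from h import *
st(); capture('scene'); marks('scene','screen','screen_loop')
E
```

```text
{'clock': 20.15, 'joints': [-0.0868, 0.3622, 1.7014, -0.0001, 1.0779, 1.8709], 'ee_pos': [0.5533, 0.018, 0.2828], 'tcp_rot': [0.0, 0.9814, -0.1922, 0.0], 'contact_force': [0.2919, -0.8418, -7.0321], 'moment': [0.107, -0.0108, -0.0295], 'gripper_width': 0.015}
screen [(0.84, [0.5594, 0.0156, 0.095])]
screen_loop [(0.8, [0.5606, 0.0104, 0.1191]), (0.59, [0.5454, 0.2882, 0.0033])]
```

Emit:
{"name": "move_arm", "arguments": {
  "xyz": [
    [0, 0, -0.003],
    [0, 0, -0.003],
    [0, 0, -0.003],
    [0, 0, -0.003],
    [0, 0, -0.003],
    [0, 0, -0.003],
    [0, 0, -0.003],
    [0, 0, -0.003],
    [0, 0, -0.003],
    [0, 0, -0.003]
  ],
  "dr": [
    [0, 0, 0],
    [0, 0, 0],
    [0, 0, 0],
    [0, 0, 0],
    [0, 0, 0],
    [0, 0, 0],
    [0, 0, 0],
    [0, 0, 0],
    [0, 0, 0],
    [0, 0, 0]
  ],
  "claw": [1, 1, 1, 1, 1, 1, 1, 1, 1, 1]
}}

```text
clock: 21.13
ee_pos: [0.5533, 0.0179, 0.3128]
tcp_rot: [0.0, 0.981, -0.192, 0.0]
contact_force: [0.3, 0.7, -6.8]
gripper_width: 0.0146
```

Emit:
{"name": "move_arm", "arguments": {
  "xyz": [
    [0, 0, -0.003],
    [0, 0, -0.003],
    [0, 0, -0.003],
    [0, 0, -0.003],
    [0, 0, -0.003],
    [0, 0, -0.003],
    [0, 0, -0.003],
    [0, 0, -0.003],
    [0, 0, -0.003],
    [0, 0, -0.003]
  ],
  "dr": [
    [0, 0, 0],
    [0, 0, 0],
    [0, 0, 0],
    [0, 0, 0],
    [0, 0, 0],
    [0, 0, 0],
    [0, 0, 0],
    [0, 0, 0],
    [0, 0, 0],
    [0, 0, 0]
  ],
  "claw": [1, 1, 1, 1, 1, 1, 1, 1, 1, 1]
}}

```text
clock: 21.97
ee_pos: [0.5533, 0.0179, 0.3428]
tcp_rot: [0.0, 0.981, -0.192, 0.0]
contact_force: [0.1, 0.5, -3.1]
gripper_width: 0.0152
```

Emit:
{"name": "move_arm", "arguments": {
  "xyz": [
    [0, 0, -0.002],
    [0, 0, -0.001],
    [0, 0, 0],
    [0, 0, 0]
  ],
  "dr": [
    [0, 0, 0],
    [0, 0, 0],
    [0, 0, 0],
    [0, 0, 0]
  ],
  "claw": [1, 1, 1, 1]
}}

```text
clock: 22.3
ee_pos: [0.5533, 0.018, 0.3454]
tcp_rot: [0.0, 0.981, -0.192, 0.0]
contact_force: [-0.7, -0.3, -2.7]
gripper_width: 0.0153
```

```bash
python3 - <<'E'
from h import *
st(); sc=capture('scene'); marks('scene','screen','screen_loop','tray_free','lid','tray'); s,c=wcap(); marks('wrist','screen','screen_loop','tray_free')
a,b=map(int,proj(sc,(.559,.0157,.2))); B=cv2.resize(sc['pixels'][b-60:b+60,a-50:a+50],(500,600),interpolation=cv2.INTER_CUBIC)
cv2.imwrite('pics/j7.png',B)
E
```

```text
{'clock': 22.3, 'joints': [-0.0869, 0.3078, 1.6099, -0.0001, 1.2239, 1.8709], 'ee_pos': [0.5533, 0.018, 0.3454], 'tcp_rot': [0.0, 0.9813, -0.1923, 0.0], 'contact_force': [-0.7253, -0.2681, -2.7289], 'moment': [0.03, -0.0372, 0.0461], 'gripper_width': 0.0153}
screen [(0.75, [0.5593, 0.0136, 0.1581]), (0.38, [0.5591, 0.0197, 0.0011])]
screen_loop [(0.58, [0.5611, 0.0125, 0.1841]), (0.28, [0.3722, -0.0048, -0.0002])]
tray_free [(0.88, [0.5351, 0.2251, 0.0029]), (0.62, [0.3553, 0.2142, 0.0007])]
lid [(0.8, [0.5472, 0.3665, 0.0048]), (0.7, [0.5446, 0.29, 0.0009])]
tray [(0.59, [0.5474, 0.2915, 0.0019])]
screen [(0.9, [0.5608, 0.016, 0.1616]), (0.51, [0.5612, 0.0156, 0.0038])]
screen_loop [(0.69, [0.5613, 0.0133, 0.1868])]
tray_free [(0.8, [0.5404, 0.2304, 0.0061])]
```

View pics/j7.png

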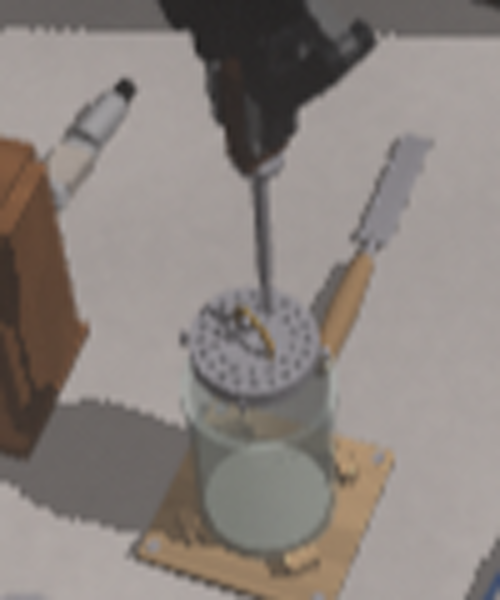

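Picture 11: the screen hangs level on the hook, fully clear of the rim. Carrying it smoothly to the tray.

Emit:
{"name": "move_arm", "arguments": {
  "xyz": [
    [0, 0, -0.003],
    [0, 0, -0.004],
    [0, 0, -0.002],
    [-0.0017, -0.0031, 0],
    [-0.0033, -0.0063, 0],
    [-0.005, -0.0094, 0],
    [-0.0066, -0.0125, 0],
    [-0.0066, -0.0125, 0],
    [-0.0066, -0.0125, 0],
    [-0.0066, -0.0125, 0]
  ],
  "dr": [
    [0, 0, 0],
    [0, 0, 0],
    [0, 0, 0],
    [0, 0, 0],
    [0, 0, 0],
    [0, 0, 0],
    [0, 0, 0],
    [0, 0, 0],
    [0, 0, 0],
    [0, 0, 0]
  ],
  "claw": [1, 1, 1, 1, 1, 1, 1, 1, 1, 1]
}}

```text
clock: 23.63
ee_pos: [0.5452, 0.097, 0.3544]
tcp_rot: [-0.0, 0.981, -0.192, -0.0]
contact_force: [0.4, -0.0, -2.8]
gripper_width: 0.0149
```

Emit:
{"name": "move_arm", "arguments": {
  "xyz": [
    [-0.0066, -0.0125, 0],
    [-0.0066, -0.0125, 0],
    [-0.0066, -0.0125, 0],
    [-0.0066, -0.0125, 0],
    [-0.0066, -0.0125, 0],
    [-0.0066, -0.0125, 0],
    [-0.0066, -0.0125, 0],
    [-0.0066, -0.0125, 0],
    [-0.005, -0.0094, 0],
    [-0.0033, -0.0063, 0]
  ],
  "dr": [
    [0, 0, 0],
    [0, 0, 0],
    [0, 0, 0],
    [0, 0, 0],
    [0, 0, 0],
    [0, 0, 0],
    [0, 0, 0],
    [0, 0, 0],
    [0, 0, 0],
    [0, 0, 0]
  ],
  "claw": [1, 1, 1, 1, 1, 1, 1, 1, 1, 1]
}}

```text
clock: 24.47
ee_pos: [0.5323, 0.2272, 0.3544]
tcp_rot: [0.0, 0.981, -0.192, -0.0]
contact_force: [-0.6, -0.1, -2.0]
gripper_width: 0.0153
```

Emit:
{"name": "move_arm", "arguments": {
  "xyz": [
    [-0.0017, -0.0031, 0],
    [0, 0, 0],
    [0, 0, 0],
    [0, 0, 0],
    [0, 0, 0],
    [0, 0, 0]
  ],
  "dr": [
    [0, 0, 0],
    [0, 0, 0],
    [0, 0, 0],
    [0, 0, 0],
    [0, 0, 0],
    [0, 0, 0]
  ],
  "claw": [1, 1, 1, 1, 1, 1]
}}

```text
clock: 24.97
ee_pos: [0.5323, 0.2287, 0.3545]
tcp_rot: [0.0, 0.981, -0.193, 0.0]
contact_force: [0.7, -0.0, -3.0]
gripper_width: 0.0152
```

```bash
python3 - <<'E'
from h import *
st(); sc=capture('scene'); marks('scene','screen','screen_loop'); s,c=wcap(); marks('wrist','screen','screen_loop')
E
```

```text
{'clock': 24.9667, 'joints': [0.2918, 0.3418, 1.5349, -0.0002, 1.2649, 2.2502], 'ee_pos': [0.5323, 0.2287, 0.3545], 'tcp_rot': [0.0001, 0.9813, -0.1926, 0.0], 'contact_force': [0.6827, -0.0053, -3.0049], 'moment': [0.0014, 0.0033, -0.0408], 'gripper_width': 0.0152}
screen [(0.69, [0.5376, 0.2253, 0.168]), (0.58, [0.3567, 0.2092, -0.0016])]
screen_loop [(0.95, [0.5414, 0.2209, 0.1943]), (0.58, [0.5301, 0.2331, 0.3045])]
screen [(0.82, [0.5434, 0.222, 0.1696]), (0.7, [0.5278, 0.2309, 0.3503])]
screen_loop [(0.75, [0.5391, 0.2211, 0.1979])]
```

Emit:
{"name": "move_arm", "arguments": {
  "xyz": [
    [0, 0, 0.005],
    [0, 0, 0.01],
    [0, 0, 0.015],
    [0, 0, 0.02],
    [0, 0, 0.02],
    [0, 0, 0.02],
    [0, 0, 0.02],
    [0, 0, 0.015],
    [0, 0, 0.01],
    [0, 0, 0.005]
  ],
  "dr": [
    [0, 0, 0],
    [0, 0, 0],
    [0, 0, 0],
    [0, 0, 0],
    [0, 0, 0],
    [0, 0, 0],
    [0, 0, 0],
    [0, 0, 0],
    [0, 0, 0],
    [0, 0, 0]
  ],
  "claw": [1, 1, 1, 1, 1, 1, 1, 1, 1, 1]
}}

```text
clock: 26.1
ee_pos: [0.5317, 0.2289, 0.2126]
tcp_rot: [0.001, 0.981, -0.192, -0.001]
contact_force: [0.6, -0.1, -2.5]
gripper_width: 0.0149
```

Emit:
{"name": "move_arm", "arguments": {
  "xyz": [
    [0, 0, 0.003],
    [0, 0, 0.003],
    [0, 0, 0.003],
    [0, 0, 0.002],
    [0, 0, 0.002],
    [0, 0, 0.002],
    [0, 0, 0.002],
    [0, 0, 0.002],
    [0, 0, 0.001],
    [0, 0, 0]
  ],
  "dr": [
    [0, 0, 0],
    [0, 0, 0],
    [0, 0, 0],
    [0, 0, 0],
    [0, 0, 0],
    [0, 0, 0],
    [0, 0, 0],
    [0, 0, 0],
    [0, 0, 0],
    [0, 0, 0]
  ],
  "claw": [1, 1, 1, 1, 1, 1, 1, 1, 1, 1]
}}

```text
clock: 26.93
ee_pos: [0.5322, 0.2291, 0.1942]
tcp_rot: [0.0, 0.981, -0.192, -0.0]
contact_force: [0.7, -0.4, -2.9]
gripper_width: 0.0154
```

```bash
python3 - <<'E'
from h import *
st(); sc=capture('scene'); marks('scene','screen','screen_loop'); s,c=wcap(); marks('wrist','screen','screen_loop')
E
```

```text
{'clock': 26.9333, 'joints': [0.2925, 0.4965, 1.7416, -0.0001, 0.9038, 2.2503], 'ee_pos': [0.5322, 0.2291, 0.1942], 'tcp_rot': [0.0001, 0.9813, -0.1923, -0.0001], 'contact_force': [0.7301, -0.3655, -2.8817], 'moment': [0.0151, 0.0366, -0.0186], 'gripper_width': 0.0154}
screen [(0.68, [0.5353, 0.223, 0.0074])]
screen_loop [(0.57, [0.5419, 0.2246, 0.0345])]
screen [(0.92, [0.5427, 0.223, 0.0111])]
screen_loop [(0.76, [0.5398, 0.2238, 0.0372])]
```

Emit:
{"name": "move_arm", "arguments": {
  "xyz": [
    [0, 0, 0.001],
    [0, 0, 0.001],
    [0, 0, 0.001],
    [0, 0, 0.001],
    [0, 0, 0.001],
    [0, 0, 0]
  ],
  "dr": [
    [0, 0, 0],
    [0, 0, 0],
    [0, 0, 0],
    [0, 0, 0],
    [0, 0, 0],
    [0, 0, 0]
  ],
  "claw": [1, 1, 1, 1, 1, 1]
}}

```text
clock: 27.73
ee_pos: [0.5322, 0.2291, 0.1893]
tcp_rot: [0.0, 0.981, -0.192, -0.0]
contact_force: [0.2, 0.7, -1.3]
gripper_width: 0.0153
```

Emit:
{"name": "move_arm", "arguments": {
  "xyz": [
    [0, 0, 0.001],
    [0, 0, 0.001],
    [0, 0, 0.001],
    [0, 0, 0]
  ],
  "dr": [
    [0, 0, 0],
    [0, 0, 0],
    [0, 0, 0],
    [0, 0, 0]
  ],
  "claw": [1, 1, 1, 1]
}}

```text
clock: 28.07
ee_pos: [0.5321, 0.2291, 0.1862]
tcp_rot: [0.0, 0.981, -0.192, -0.0]
contact_force: [-0.0, 0.4, -1.7]
gripper_width: 0.015
```

Emit:
{"name": "move_arm", "arguments": {
  "xyz": [
    [0, 0, 0.0008],
    [0, 0, 0.0007],
    [0, 0, 0]
  ],
  "dr": [
    [0, 0, 0],
    [0, 0, 0],
    [0, 0, 0]
  ],
  "claw": [1, 1, 1]
}}

```text
clock: 28.32
ee_pos: [0.5322, 0.2291, 0.1848]
tcp_rot: [0.0, 0.981, -0.192, -0.0]
contact_force: [0.3, 0.6, -2.0]
gripper_width: 0.0149
```

Emit:
{"name": "move_arm", "arguments": {
  "xyz": [
    [0, 0, 0.0007],
    [0, 0, 0.0005],
    [0, 0, 0]
  ],
  "dr": [
    [0, 0, 0],
    [0, 0, 0],
    [0, 0, 0]
  ],
  "claw": [1, 1, 1]
}}

```text
clock: 28.57
ee_pos: [0.5323, 0.2291, 0.1839]
tcp_rot: [-0.0, 0.981, -0.192, 0.0]
contact_force: [0.1, -0.6, 0.5]
gripper_width: 0.0151
```

Emit:
{"name": "move_arm", "arguments": {
  "xyz": [
    [0, 0, -0.0013],
    [0, 0, 0],
    [-0.0015, 0, 0],
    [-0.0015, 0, 0],
    [-0.0015, 0, 0],
    [0, 0, 0]
  ],
  "dr": [
    [0, 0, 0],
    [0, 0, 0],
    [0, 0, 0],
    [0, 0, 0],
    [0, 0, 0],
    [0, 0, 0]
  ],
  "claw": [1, 1, 1, 1, 1, 1]
}}

```text
clock: 29.07
ee_pos: [0.5277, 0.2309, 0.185]
tcp_rot: [0.0, 0.981, -0.192, -0.0]
contact_force: [0.3, 0.2, -1.1]
gripper_width: 0.015
```

Emit:
{"name": "move_arm", "arguments": {
  "xyz": [
    [-0.0015, 0, 0],
    [-0.0015, 0, 0],
    [-0.0015, 0, 0],
    [-0.0015, 0, 0],
    [0, 0, 0]
  ],
  "dr": [
    [0, 0, 0],
    [0, 0, 0],
    [0, 0, 0],
    [0, 0, 0],
    [0, 0, 0]
  ],
  "claw": [1, 1, 1, 1, 1]
}}

```text
clock: 29.48
ee_pos: [0.5222, 0.2331, 0.1851]
tcp_rot: [0.0, 0.981, -0.192, -0.0]
contact_force: [-0.4, -0.3, -1.8]
gripper_width: 0.0152
```

```bash
python3 - <<'E'
from h import *
st(); s,c=wcap(); marks('wrist','screen','screen_loop')
E
```

```text
{'clock': 29.4833, 'joints': [0.3044, 0.4986, 1.769, -0.0001, 0.8742, 2.2621], 'ee_pos': [0.5222, 0.2331, 0.1851], 'tcp_rot': [0.0001, 0.9814, -0.1922, -0.0001], 'contact_force': [-0.3863, -0.3341, -1.8116], 'moment': [-0.0401, -0.0563, 0.0089], 'gripper_width': 0.0152}
screen [(0.6, [0.5455, 0.2259, 0.0101]), (0.4, [0.5496, 0.3705, 0.0055])]
screen_loop [(0.74, [0.5399, 0.2237, 0.0343]), (0.49, [0.54, 0.2902, -0.0002])]
```

Emit:
{"name": "move_arm", "arguments": {
  "xyz": [
    [-0.0015, 0, 0],
    [-0.0015, 0, 0],
    [-0.0015, 0, 0],
    [-0.0015, 0, 0],
    [-0.0015, 0, 0],
    [-0.0015, 0, 0],
    [-0.0015, 0, 0],
    [-0.0015, 0, 0],
    [0, 0, 0],
    [0, 0, 0]
  ],
  "dr": [
    [0, 0, 0],
    [0, 0, 0],
    [0, 0, 0],
    [0, 0, 0],
    [0, 0, 0],
    [0, 0, 0],
    [0, 0, 0],
    [0, 0, 0],
    [0, 0, 0],
    [0, 0, 0]
  ],
  "claw": [1, 1, 1, 1, 1, 1, 1, 1, 1, 1]
}}

```text
clock: 30.47
ee_pos: [0.5113, 0.2376, 0.1851]
tcp_rot: [0.0, 0.981, -0.192, 0.0]
contact_force: [0.5, -1.2, -2.0]
gripper_width: 0.0152
```

```bash
python3 - <<'E'
from h import *
s=st(); e=np.array(s['ee_pos']); M=quat(s['tcp_rot']).as_matrix(); s,c=wcap(); marks('wrist','screen','screen_loop')
L=np.array([.5393,.2262,.036]); u,v=map(int,wproj(c,L)); I=c['pixels'].astype(int); sub=I[v-20:v+20,u-30:u+30]; k=(sub[...,2]-sub[...,0]>25)
q=np.argwhere(k)[:,::-1]+[u-30,v-20]; 
if len(q): W=(np.array([w_z(c,p,.036) for p in q])-e)@M; print(len(q),np.median(W,0).round(4),np.percentile(W,5,0).round(4),np.percentile(W,95,0).round(4))
E
```

```text
{'clock': 30.4667, 'joints': [0.3179, 0.4884, 1.7889, -0.0001, 0.8643, 2.2756], 'ee_pos': [0.5113, 0.2376, 0.1851], 'tcp_rot': [0.0, 0.9814, -0.1922, 0.0], 'contact_force': [0.4737, -1.2409, -1.9838], 'moment': [-0.0497, -0.0098, -0.012], 'gripper_width': 0.0152}
screen [(0.66, [0.5413, 0.2246, 0.0062])]
screen_loop [(0.83, [0.5398, 0.2262, 0.0347])]
158 [ 0.0299 -0.0012  0.1491] [ 0.0272 -0.0142  0.1491] [0.0327 0.0128 0.1491]
```

Emit:
{"name": "move_arm", "arguments": {
  "xyz": [
    [0, 0, -0.003],
    [0, 0, -0.006],
    [0, 0, -0.01],
    [0, 0, -0.02],
    [0, 0, -0.03],
    [0, 0, -0.03],
    [0, 0, -0.03],
    [0, 0, -0.03],
    [0, 0, -0.02],
    [0, 0, 0]
  ],
  "dr": [
    [0, 0, 0],
    [0, 0, 0],
    [0, 0, 0],
    [0, 0, 0],
    [0, 0, -0.1],
    [0, 0, -0.1],
    [0, 0, -0.1],
    [0, 0, -0.1],
    [0, 0, -0.104],
    [0, 0, 0]
  ],
  "claw": [1, 1, 1, 1, 1, 1, 1, 1, 1, 1]
}}

```text
clock: 31.45
ee_pos: [0.512, 0.2379, 0.3696]
tcp_rot: [-0.001, 0.998, 0.061, 0.004]
contact_force: [0.0, 0.2, -0.5]
gripper_width: 0.0149
```

```bash
python3 - <<'E'
from h import *
st(); sc=capture('scene'); marks('scene','screen','screen_loop'); capture('top'); marks('top','screen','screen_loop')
plan((.467,-.2635,.365),.12)
E
```

```text
{'clock': 31.45, 'joints': [0.3179, 0.3053, 1.5496, -0.0001, 1.2787, 1.7658], 'ee_pos': [0.512, 0.2379, 0.3696], 'tcp_rot': [-0.001, 0.9981, 0.0615, 0.0039], 'contact_force': [0.0089, 0.1942, -0.5447], 'moment': [-0.0092, 0.0353, -0.0332], 'gripper_width': 0.0149}
screen [(0.78, [0.5382, 0.2265, 0.0069])]
screen_loop [(0.61, [0.5412, 0.2231, 0.0309])]
screen [(0.47, [0.5393, 0.2277, 0.0018])]
screen_loop [(0.39, [0.5459, 0.2257, 0.0298])]
turn about tool z -0.0041 rows 1 | shift tool [-0.1038, 0.4921, -0.002] rows 15 | tilt 0.11
```

Emit:
{"name": "move_arm", "arguments": {
  "xyz": [
    [-0.0034, 0.0164, 0],
    [-0.0069, 0.0328, 0],
    [-0.0069, 0.0328, 0],
    [-0.0069, 0.0328, 0],
    [-0.0069, 0.0328, 0],
    [-0.0069, 0.0328, 0],
    [-0.0069, 0.0328, 0],
    [-0.0069, 0.0328, 0]
  ],
  "dr": [
    [0, 0, 0],
    [0, 0, 0],
    [0, 0, 0],
    [0, 0, 0],
    [0, 0, 0],
    [0, 0, 0],
    [0, 0, 0],
    [0, 0, 0]
  ],
  "claw": [1, 1, 1, 1, 1, 1, 1, 1]
}}

```text
clock: 32.42
ee_pos: [0.4882, -0.0142, 0.3634]
tcp_rot: [-0.0, 0.998, 0.058, -0.001]
contact_force: [1.6, 1.0, -1.6]
gripper_width: 0.015
```

Emit:
{"name": "move_arm", "arguments": {
  "xyz": [
    [-0.0069, 0.0328, 0],
    [-0.0069, 0.0328, 0],
    [-0.0069, 0.0328, 0],
    [-0.0069, 0.0328, 0],
    [-0.0069, 0.0328, 0],
    [-0.0069, 0.0328, 0],
    [-0.0069, 0.0328, 0],
    [-0.0034, 0.0164, 0],
    [0, 0, 0],
    [0, 0, 0]
  ],
  "dr": [
    [0, 0, 0],
    [0, 0, 0],
    [0, 0, 0],
    [0, 0, 0],
    [0, 0, 0],
    [0, 0, 0],
    [0, 0, 0],
    [0, 0, 0],
    [0, 0, 0],
    [0, 0, 0]
  ],
  "claw": [1, 1, 1, 1, 1, 1, 1, 1, 1, 1]
}}

```text
clock: 33.25
ee_pos: [0.4658, -0.2637, 0.3631]
tcp_rot: [-0.001, 0.998, 0.057, -0.001]
contact_force: [-0.4, 0.5, -1.2]
gripper_width: 0.0151
```

```bash
python3 - <<'E'
from h import *
st(); plan((.467,-.2635,.2285),.12)
E
```

```text
{'clock': 33.25, 'joints': [-0.6385, 0.2668, 1.6219, 0.0001, 1.2547, 0.8176], 'ee_pos': [0.4658, -0.2637, 0.3631], 'tcp_rot': [-0.0006, 0.9984, 0.0573, -0.0007], 'contact_force': [-0.3794, 0.5287, -1.1712], 'moment': [0.0573, -0.0309, -0.06], 'gripper_width': 0.0151}
turn about tool z -0.0053 rows 1 | shift tool [0.0012, -0.0, 0.1346] rows 4 | tilt 0.11
```

Emit:
{"name": "move_arm", "arguments": {
  "xyz": [
    [0.0012, 0, 0.02],
    [0, 0, 0.03],
    [0, 0, 0.035],
    [0, 0, 0.03],
    [0, 0, 0.0196],
    [0, 0, 0],
    [0, 0, 0],
    [0, 0, 0]
  ],
  "dr": [
    [0, 0, -0.005],
    [0, 0, 0],
    [0, 0, 0],
    [0, 0, 0],
    [0, 0, 0],
    [0, 0, 0],
    [0, 0, 0],
    [0, 0, 0]
  ],
  "claw": [1, 1, 1, 1, 1, 1, 1, 1]
}}

```text
clock: 33.92
ee_pos: [0.468, -0.2627, 0.2308]
tcp_rot: [0.001, 0.998, 0.061, 0.001]
contact_force: [-0.2, -0.1, -0.9]
gripper_width: 0.0153
```

```bash
python3 - <<'E'
from h import *
st(); plan((.5265,-.2563,.2285),.12)
E
```

```text
{'clock': 33.9167, 'joints': [-0.6346, 0.395, 1.8068, -0.0, 0.9381, 0.8136], 'ee_pos': [0.468, -0.2627, 0.2308], 'tcp_rot': [0.0005, 0.9981, 0.0613, 0.0006], 'contact_force': [-0.1878, -0.1351, -0.8994], 'moment': [-0.0515, -0.0291, 0.0049], 'gripper_width': 0.0153}
turn about tool z 0.0027 rows 1 | shift tool [0.0588, 0.0007, 0.0023] rows 2 | tilt 0.1
```

Emit:
{"name": "move_arm", "arguments": {
  "xyz": [
    [0.008, 0, 0.001],
    [0.01, 0, 0],
    [0.008, 0, 0],
    [0.004, 0, 0],
    [0, 0, 0],
    [0, 0, 0]
  ],
  "dr": [
    [0, 0, 0],
    [0, 0, 0],
    [0, 0, 0],
    [0, 0, 0],
    [0, 0, 0],
    [0, 0, 0]
  ],
  "claw": [1, 1, 1, 1, 1, 1]
}}

```text
clock: 34.42
ee_pos: [0.4974, -0.2591, 0.2284]
tcp_rot: [-0.0, 0.998, 0.061, -0.0]
contact_force: [-0.5, 0.2, -1.7]
gripper_width: 0.0151
```

```bash
python3 - <<'E'
from h import *
st(); plan((.5265,-.2563,.2285),.12)
E
```

```text
{'clock': 34.4167, 'joints': [-0.598, 0.431, 1.7512, -0.0001, 0.9596, 0.8501], 'ee_pos': [0.4974, -0.2591, 0.2284], 'tcp_rot': [-0.0, 0.9981, 0.0613, -0.0001], 'contact_force': [-0.4659, 0.1845, -1.6883], 'moment': [0.0184, 0.0159, -0.0154], 'gripper_width': 0.0151}
turn about tool z 0.0027 rows 1 | shift tool [0.0293, 0.0007, -0.0001] rows 1 | tilt 0.01
```

Emit:
{"name": "move_arm", "arguments": {
  "xyz": [
    [0.005, 0.0007, 0],
    [0.005, 0, 0],
    [0.005, 0, 0],
    [0.005, 0, 0],
    [0.005, 0, 0],
    [0.0043, 0, 0],
    [0, 0, 0],
    [0, 0, 0]
  ],
  "dr": [
    [0, 0, 0.0027],
    [0, 0, 0],
    [0, 0, 0],
    [0, 0, 0],
    [0, 0, 0],
    [0, 0, 0],
    [0, 0, 0],
    [0, 0, 0]
  ],
  "claw": [1, 1, 1, 1, 1, 1, 1, 1]
}}

```text
clock: 35.08
ee_pos: [0.5264, -0.2564, 0.2284]
tcp_rot: [-0.0, 0.998, 0.06, -0.0]
contact_force: [0.4, 0.2, -1.3]
gripper_width: 0.0154
```

```bash
python3 - <<'E'
from h import *
st(); plan((.5265,-.2563,.2180),.12)
E
```

```text
{'clock': 35.0833, 'joints': [-0.566, 0.4646, 1.6908, -0.0001, 0.9865, 0.8852], 'ee_pos': [0.5264, -0.2564, 0.2284], 'tcp_rot': [-0.0, 0.9982, 0.0598, -0.0001], 'contact_force': [0.4001, 0.2103, -1.2635], 'moment': [0.0343, 0.0422, -0.0396], 'gripper_width': 0.0154}
turn about tool z -0.0003 rows 1 | shift tool [0.0001, -0.0001, 0.0104] rows 1 | tilt 0.01
```

No side force, so the shaft is in the notch. Lowering.

Emit:
{"name": "move_arm", "arguments": {
  "xyz": [
    [0, 0, 0.003],
    [0, 0, 0.003],
    [0, 0, 0.002],
    [0, 0, 0.001],
    [0, 0, 0.001],
    [0, 0, 0]
  ],
  "dr": [
    [0, 0, 0],
    [0, 0, 0],
    [0, 0, 0],
    [0, 0, 0],
    [0, 0, 0],
    [0, 0, 0]
  ],
  "claw": [1, 1, 1, 1, 1, 1]
}}

```text
clock: 35.58
ee_pos: [0.5262, -0.2565, 0.2183]
tcp_rot: [-0.0, 0.998, 0.06, -0.0]
contact_force: [-0.0, 0.3, -1.3]
gripper_width: 0.0153
```

Emit:
{"name": "move_arm", "arguments": {
  "xyz": [
    [0, 0, 0.0007],
    [0, 0, 0.0005],
    [0, 0, 0]
  ],
  "dr": [
    [0, 0, 0],
    [0, 0, 0],
    [0, 0, 0]
  ],
  "claw": [1, 1, 1]
}}

```text
clock: 35.83
ee_pos: [0.5263, -0.2566, 0.2175]
tcp_rot: [0.0, 0.998, 0.06, 0.0]
contact_force: [-0.1, 0.2, -0.6]
gripper_width: 0.0148
```

Emit:
{"name": "move_arm", "arguments": {
  "xyz": [
    [0, 0, 0.0004],
    [0, 0, 0],
    [0, 0, 0]
  ],
  "dr": [
    [0, 0, 0],
    [0, 0, 0],
    [0, 0, 0]
  ],
  "claw": [1, 1, 1],
  "squeeze": 30
}}

```text
clock: 36.08
ee_pos: [0.5264, -0.2566, 0.2174]
tcp_rot: [0.0, 0.998, 0.06, 0.0]
contact_force: [-2.1, 1.2, 6.2]
gripper_width: 0.015
```

```bash
python3 - <<'E'
from h import *
st(); capture('scene'); marks('scene','picker','rack_notch')
E
```

```text
{'clock': 36.0833, 'joints': [-0.5663, 0.4766, 1.7031, -0.0002, 0.961, 0.8852], 'ee_pos': [0.5264, -0.2566, 0.2174], 'tcp_rot': [0.0003, 0.9982, 0.0597, 0.0003], 'contact_force': [-2.0597, 1.179, 6.1641], 'moment': [0.1299, 0.355, 0.0132], 'gripper_width': 0.015}
picker [(0.44, [0.5232, -0.2561, 0.1676]), (0.39, [0.3625, -0.2204, 0.0038])]
rack_notch [(0.6, [0.5233, -0.2559, 0.1744])]
```

Emit:
{"name": "move_arm", "arguments": {
  "xyz": [
    [0, 0, 0],
    [0, 0, 0],
    [0, 0, 0],
    [0, 0, 0],
    [0, 0, 0],
    [0, 0, 0]
  ],
  "dr": [
    [0, 0, 0],
    [0, 0, 0],
    [0, 0, 0],
    [0, 0, 0],
    [0, 0, 0],
    [0, 0, 0]
  ],
  "claw": [0.5, 0.3, 0, -0.3, -0.5, -0.5]
}}

```text
clock: 36.73
ee_pos: [0.5263, -0.2565, 0.2168]
tcp_rot: [0.0, 0.998, 0.06, -0.0]
contact_force: [0.1, 0.5, -0.2]
gripper_width: 0.064
```

Emit:
{"name": "move_arm", "arguments": {
  "xyz": [
    [0, 0, -0.003],
    [0, 0, -0.01],
    [0, 0, -0.02],
    [0, 0, -0.03],
    [0, 0, -0.03],
    [0, 0, -0.02],
    [0, 0, 0],
    [0, 0, 0],
    [0, 0, 0]
  ],
  "dr": [
    [0, 0, 0],
    [0, 0, 0],
    [0, 0, 0],
    [0, 0, 0],
    [0, 0, 0],
    [0, 0, 0],
    [0, 0, 0],
    [0, 0, 0],
    [0, 0, 0]
  ],
  "claw": [-0.5, -0.5, -0.5, -0.5, -0.5, -0.5, -0.5, -0.5, -0.5]
}}

```text
clock: 37.48
ee_pos: [0.526, -0.2563, 0.3296]
tcp_rot: [-0.0, 0.998, 0.06, -0.0]
contact_force: [-0.3, 0.7, 0.0]
gripper_width: 0.064
```

```bash
python3 - <<'E'
from h import *
st(); sc=capture('scene'); tp=capture('top'); s,c=wcap()
for cam in('scene','top','wrist'): print(cam); marks(cam,'picker','rack_notch','screen','lid')
a,b=map(int,proj(sc,(.53,-.257,.13))); A=cv2.resize(sc['pixels'][b-50:b+50,a-50:a+50],(400,400),interpolation=cv2.INTER_CUBIC)
a,b=map(int,proj(sc,(.54,.25,.0))); B=cv2.resize(sc['pixels'][b-60:b+60,a-60:a+60],(400,400),interpolation=cv2.INTER_CUBIC)
cv2.imwrite('pics/end.png',np.hstack([A,B]))
E
```

```text
{'clock': 37.4833, 'joints': [-0.5663, 0.3689, 1.5594, -0.0001, 1.2138, 0.8852], 'ee_pos': [0.526, -0.2563, 0.3296], 'tcp_rot': [-0.0001, 0.9982, 0.0596, -0.0002], 'contact_force': [-0.3141, 0.7136, 0.0017], 'moment': [0.0116, 0.0332, -0.0394], 'gripper_width': 0.064}
scene
picker [(0.62, [0.5231, -0.2538, 0.1674]), (0.5, [0.5382, 0.2273, 0.005])]
rack_notch [(0.96, [0.5248, -0.2576, 0.1706]), (0.74, [0.541, 0.2249, 0.004])]
screen [(0.82, [0.5356, 0.2238, 0.0064])]
lid [(0.73, [0.5456, 0.3663, 0.004]), (0.2, [0.5405, 0.2238, 0.0042])]
top
picker [(0.41, [0.5251, -0.2599, 0.168])]
rack_notch [(0.71, [0.5239, -0.2569, 0.1679])]
screen [(0.77, [0.5401, 0.2267, 0.0032]), (0.51, [0.5506, -0.2564, -0.0018])]
lid [(0.88, [0.5455, 0.372, 0.0043]), (0.53, [0.5208, -0.2586, 0.211])]
wrist
picker [(0.67, [0.5269, -0.2566, 0.1715]), (0.4, [0.5233, -0.2554, 0.2104])]
rack_notch [(0.68, [0.3627, -0.2129, 0.0005]), (0.59, [0.5207, -0.2593, 0.1697])]
screen [(0.85, [0.5399, 0.2252, 0.0088])]
lid [(0.94, [0.5532, 0.3688, 0.0024])]
```

View pics/end.png

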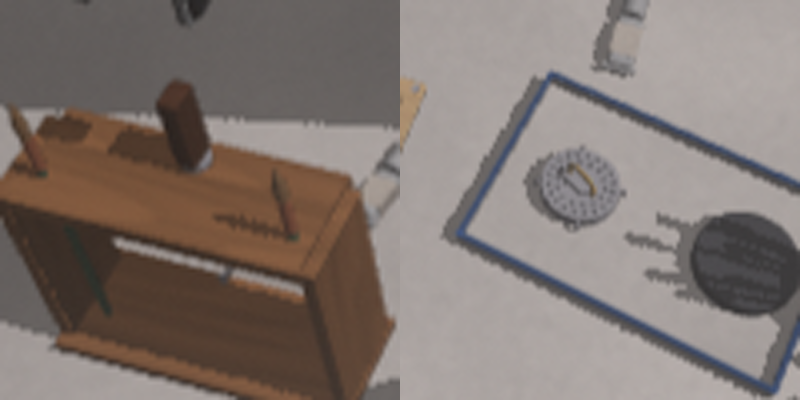

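Picture 12: the hook hangs upright in its notch by the collar. The screen lies flat in the tray's free end, clear of the lid and the lips, and the gripper is well above everything. Handing in.

```bash
python3 -c "
from plant import finish_job; print(finish_job())"
```

```text
the job is handed in; nothing more can be done
None
```

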